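# Reset the dough sheeter three clicks thinner

### The arm

A 6-joint arm with a two-finger parallel gripper is mounted at the origin on a cart in front of the work surface, level with it; the furniture and walls round the work are solid. World frame = base frame: x ahead of the robot, y to its left, z up, the work surface at z = 0. Lengths are in mm, angles in degrees, forces in N, time in s.
With the tool pointing down it reaches from about 350 to 850 mm from the base axis. Payload 8.1 kg.
Tool frame: the origin (TCP) lies at the very end of the fingers, on their centre line; the grasp point (between the pads) lies 19 mm behind it (r.grip_depth is the distance from the TCP to the grasp point, in mm); z points along the fingers, y is the direction in which the jaws open and shut (so a half turn about z gives the same grasp; the last joint's range is limited). The gripper opens to 85 mm and grips with 20 to 120 N. Pads are 22 mm wide; open, the fingers measure 114 mm over their backs; the gripper's body (76 mm by 85 mm) begins 54 mm behind the grasp point. The pads swing forward as they close: fully open they stand 13 mm farther back than shut.
Start: joints at [64.091, 7.471, 85.268, -0, 87.261, -4.893], TCP at [215.157, 560.101, 231.292] pointing down, gripper open.
Joint ranges: [-169.43, 169.43], [-51.17, 129.36], [1.28, 143.12], [-76.62, 256.62], [0, 156.53], [-152.29, 152.29]. Speed limits (degrees/s): [136.94, 136.94, 159.86, 180, 180, 180].

### API

Orientations are given as [roll, pitch, yaw] about the fixed x, y, z axes, in that order (R = Rz(yaw) Ry(pitch) Rx(roll)).
In Python, from bench import r gives the robot as it stands.
- The arm moves only by the tool move_arm, never from a script. Its argument "series" is a list of rows, each an object with "gripper": the opening, from 0 (shut) to 1 (fully open); "translation": the shift along the tool's x, y, z in mm, a list of three; "twist": the turn, a rotation vector about the tool's x, y, z in degrees, a list of three. In form: [{"gripper": gripper, "translation": [tx, ty, tz], "twist": [ax, ay, az]}, ...]. A call has 1 to 8 rows; each row shifts and turns the pose as measured when the row begins, along the tool's axes as they then stand; what a row does not reach is not made up. A row lasts 1/12 s, in which the tool goes at most 41.7 mm and 7.16 degrees, less where a joint would pass 70% of its speed; a pose out of reach is approached as far as the arm can. A call is refused whole if a number of a shift passes 41.7 or a number of a turn 7.16, either way. A call with a gripper value outside its range is refused whole. The fingers move at their own pace and stop on an object; "force" is the grip in N (left out, the last holds). Time passes only in rows, so rows that do not move let the fingers close. It gives the time, the measured TCP pose, the force and the opening at its end, in the units of the state.
- r.sense(): the state, without advancing time (a new reading comes with each control period).
- r.snapshot(name): name is "scene" or "top" or "wrist"; returns a dict with "pixels" (420x560x3 uint8, red, green, blue), "fovy" (degrees; the focal length in pixels is half the picture's height over the tangent of half this angle, whatever the lens; pixels are square), "cx", "cy" (the principal point, pixels), "D" ([k1, k2, p1, p2, k3] as OpenCV has them; the pictures are not rectified), "xyz" and "orientation" of the camera in the world; the wrist camera has in their place "hand_eye" (4x4, takes a point from camera to tool coordinates, whose origin is the TCP and whose axes are the flange's). Camera axes: x right, y down, z forward; pixel columns grow to the right and rows downward; lengths in mm; the calibration is good to about 2 mm. A picture is of the moment at which its call begins: read the wrist's pose just before it. There is no depth.
- r.hand_in(): hands the job in, once; it reports no verdict.
The state is a dict: "time": time; "joint_pos": joint angles; "qd": joint speeds; "joint_efforts": joint torques, N m; "tool_pos": TCP position; "tcp_rot": TCP orientation; "ft_force": force on the tool from outside, world axes, zero at the start; "wrist_torque": the same for the moment, N m; "finger_gap": finger opening in mm.
Only numpy, scipy, OpenCV 4.12 (cv2) and the standard library are available. Lean on these libraries where they do the work, as an engineer would, in place of code of your own. Each camera call takes 0.05 s, during which the arm holds its last target. There are 200 camera calls.

### The job

The last sheet of dough came out too thick. Pick the slim white modelling tool off the black plate and, keeping your fingers off the switch bank, use its plain round end to press in the top half of the second rocker from the left (as you face the sheeter's control panel), which locks the rollers, leave the other rockers as they are and lay the tool back on the plate. Then click the gap lever three notches to the right of where it stands now, one at a time, letting it rest in each notch and not running past the third, let go of it, and last swing the roller guard all the way down.

Things in the scene. Friction and masses are not known exactly. Their poses are not given: they have to be found in the camera images.
- sheeter: bench dough sheeter, fixed, 180 deep x 280 wide mm, white case 167 mm tall, rollers and guard on top, its front turned to the robot's right. Origin on the table under its middle; x points from its front to its back, y to the left seen from the front, z up. Its upright control face (x = -91.5 mm) has the gap lever on the left, the switch bank on the right, both under the jutting infeed table
- infeed_edge (a point): middle of the front edge of the steel infeed table, which juts 47 mm out over the controls; underside here 173 mm above the table top, 220 mm wide. No gripper can come down on the controls from straight above: lean its back end away from the control face by about 25 to 40 degrees
- switch_bank: black frame of the switch bank on the control face, 98 wide x 37 tall mm, 6 mm proud of the face; origin at its centre, 84 mm above the table; axes as the sheeter's. It holds four grey rockers, 12.5 wide x 25 tall mm, 22 mm apart along y, numbered 1 to 4 from left (y = +33 mm) to right (-33 mm)
- rocker_2 (a joint): second rocker from the left: -0.28 rad with its bottom half pressed in (as it starts), +0.28 rad with its top half pressed in (wanted). It snaps over past 0; the top half needs about 2.5 N and moves in by about 5 mm
- rocker_1_upper (a point): middle of the face of the top half of rocker 1, 8.5 mm above its pivot, on its surface
- rocker_2_upper (a point): middle of the face of the top half of rocker 2, 8.5 mm above its pivot, on its surface; press here towards the case, along the sheeter's +x
- rocker_3_upper (a point): middle of the face of the top half of rocker 3, 8.5 mm above its pivot, on its surface
- rocker_4_upper (a point): middle of the face of the top half of rocker 4, 8.5 mm above its pivot, on its surface
- gap_lever (a joint): gap lever, rad: 0, 0.24, 0.48, 0.72, 0.96, 1.20 in its six notches, left to right (the lever leans 0.60 rad to the left of upright at 0 and 0.60 rad to the right at 1.20). It starts in the second. A sprung roller drops into each notch; passing to the next notch takes about 4 N at the grip
- lever_grip (a point): middle of the lever's black thumb grip, a round peg, diameter 12, length 29 mm, standing out of the control face along the sheeter's -x (13.5 to 42.5 mm off the face; this point 32.5 mm). It swings parallel to the face on a 55 mm radius about a pivot at sheeter y = +58, z = 42 mm: 13 mm per notch. The steel arm, 11 mm wide, lies 13 to 18 mm off the face
- guard (a joint): roller guard, rad: 0 shut (lying on the cheeks of the sheeter), grows as it is raised; starts at 0.45 to 0.75. A stiff hinge holds it wherever it is left; about 3 N pushed down on the handle moves it
- guard_handle (a point): middle of the guard's black handle, a round bar of 18 mm diameter, 84 mm long along the sheeter's y, on the guard's front edge, 121 mm from the hinge
- guard_hinge (a point): middle of the guard's hinge line (along the sheeter's y), towards the back of the machine, 242.5 mm above the table; at 0 the handle lies 120 mm in front of it and 14 mm above it
- plate_top (a point): centre of the upper face of the flat black plate, 7 mm above the table; the face measures 190 mm along its x and 86 mm along its y. Fixed. Its clear rim rises to 11 mm
- stylus_mid (a point): the modelling tool's grasp point, in the middle of its white stem, half-way up. The tool is 142 mm long along its x, which lies flat on the plate and points from the star-shaped cone (20 mm thick, at -76 mm) to the plain round end (+66 mm); the stem is about 9 mm thick. 16 g, centre of mass about 14 mm from here towards the cone
- stylus_tip (a point): centre of the plain round end of the modelling tool, 8 mm thick; its x axis points out of the end
- jigger_mid (a point): centre of a steel jigger, 44 mm diameter, 108 mm tall, standing by; must stay put
- mould_mid (a point): centre of a wooden press mould, 58 x 160 x 27 mm, lying by; must stay put
- tin_mid (a point): centre of a round tin of cutters, 122 mm diameter, 25 mm tall, standing by; must stay put

How it is judged (in metres and radians):
On the way, in this order (a step that is already met when the one before it is completed fails the run):
1. the modelling tool is lifted off the plate (z of stylus_mid in the frame of plate_top above 0.04 m), for 0.1 s.
2. the second rocker is tipped, top half in, with the round end of the modelling tool at it (value of joint rocker_2 above 0.2 rad and distance between stylus_tip and rocker_2_upper below 0.03 m), for 0.1 s.
3. the modelling tool lies on the plate again, let go (x of stylus_mid in the frame of plate_top between -0.07 and 0.07 m and y of stylus_mid in the frame of plate_top between -0.042 and 0.042 m and z of stylus_mid in the frame of plate_top below 0.02 m and z of stylus_tip in the frame of plate_top below 0.025 m and contact force between stylus and the fingers below 0.05 N), for 0.2 s.
4. the gap lever rests one click to the right of its start (distance of lever_grip from where it was at the start of the episode between 0.0092 and 0.0171 m and velocity of joint gap_lever between -0.1 and 0.1 rad/s), for 0.2 s.
5. the gap lever rests two clicks to the right of its start (distance of lever_grip from where it was at the start of the episode between 0.0223 and 0.03 m and velocity of joint gap_lever between -0.1 and 0.1 rad/s), for 0.2 s.
6. the gap lever rests three clicks to the right of its start, let go (distance of lever_grip from where it was at the start of the episode between 0.035 and 0.0424 m and velocity of joint gap_lever between -0.1 and 0.1 rad/s and value of joint gap_lever above 0.6 rad and contact force between sheeter and the fingers below 0.05 N), for 0.2 s.
7. the guard is down (value of joint guard below 0.05 rad), for 0.2 s.
At the end, for the whole second after the job is handed in: Rocker 2 has its top half in (over 0.2 rad), the other rockers are as they began; the gap lever rests three notches right of its start (within 0.3 notch); the guard is down (under 0.05 rad); the tool lies released on the plate, its middle within 70 x 42 mm of the plate's centre (all of step 3 and value of joint rocker_2 above 0.2 rad and distance of lever_grip from where it was at the start of the episode between 0.035 and 0.0424 m and velocity of joint gap_lever between -0.1 and 0.1 rad/s and value of joint gap_lever above 0.6 rad and value of joint guard below 0.05 rad); the robot touches nothing.
It fails at once if a rocker other than the second is tipped over (distance of any of rocker_1_upper, rocker_3_upper, rocker_4_upper from where it was at the start of the episode above 0.002 m).
It fails at once if the gap lever is run past the third click (distance of lever_grip from where it was at the start of the episode above 0.0443 m).
It fails at once if the fingers or arm touch the switch bank (it is worked with the modelling tool) (contact force between switch_bank and the fingers above 0.5 N or contact force between switch_bank and the arm above 0.5 N).
It fails at once if the jigger, the press mould or the tin of cutters is pushed away (distance of any of jigger_mid, mould_mid, tin_mid from where it was at the start of the episode above 0.03 m).
It also fails if it takes over 72 s, if anything falls off the work surface, if the arm or the gripper's body presses on something with over 40 N, if the wrist force passes 120 N, or if a joint passes its speed limit or range.

## Working session

There is one attempt and no reset: what is moved stays moved. The work goes in short steps, Python scripts to look and compute and a tool call to move; the robot and the scene stay as the last step left them, time stands still between calls to the robot, and variables do not carry over. Pictures are saved under pics/ and viewed, about 8 in all and at most 12, crops included, and the job is handed in when it is done.

Besides the shell and the picture viewer there is one more tool, called after "Request:" as name(argument=value, ...), one argument or row to a line, values as JSON. move_arm: Moves the arm, as the interface text tells. Its arguments: {"type":"object","properties":{"series":{"type":"array"},"force":{"type":"number"}},"required":["series"]}

```bash
ls; mkdir -p pics
python3 - <<'E'
from bench import r
import cv2
s=r.sense();print(s)
for n in("scene","top"):
    p=r.snapshot(n);cv2.imwrite(f"pics/{n}0.png",p["pixels"][:,:,::-1]);print({k:v for k,v in p.items() if k!="pixels"})
E
```

```text
pics
{'time': 0.0, 'joint_pos': array([ 6.40924102e+01,  7.51431845e+00,  8.53299474e+01, -9.08508483e-04,
        8.72625278e+01, -4.89526809e+00]), 'qd': array([-0.04389242, -0.03088717, -0.0760606 , -0.0057732 ,  0.01466182,
        0.03706203]), 'joint_efforts': array([-9.24785854e-05, -5.69379759e+01, -5.00567651e+01, -1.31884908e-04,
        1.43278419e-02,  3.90323805e-05]), 'tool_pos': array([214.90196868, 559.5944205 , 230.24627322]), 'tcp_rot': array([-1.79893518e+02, -8.20911724e-03,  1.58987715e+02]), 'ft_force': array([-0.38657668, -0.31784481,  0.09946792]), 'wrist_torque': array([ 0.01492454,  0.01985315, -0.01146243]), 'finger_gap': 85.50019407571233}
{'fovy': 51.92750146957869, 'cx': 271.4256921894597, 'cy': 208.5224148898199, 'D': array([0.03549753, 0.        , 0.        , 0.        , 0.        ]), 'xyz': array([ 691.1443128 , -975.36448823,  887.97263587]), 'orientation': array([-125.12868479,   -1.08286727,   10.78888069])}
{'fovy': 49.83400532737208, 'cx': 285.42761752237624, 'cy': 201.3595377040821, 'D': array([0.02774388, 0.        , 0.        , 0.        , 0.        ]), 'xyz': array([ 427.42794433,   42.4287922 , 1422.02016425]), 'orientation': array([-174.46044997,    0.31303319,  -89.58571189])}
```

View pics/scene0.png

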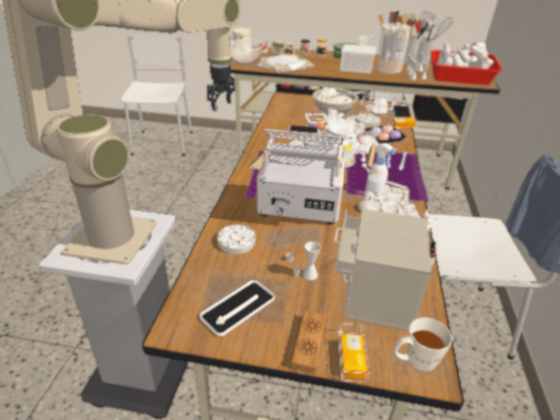

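View pics/top0.png

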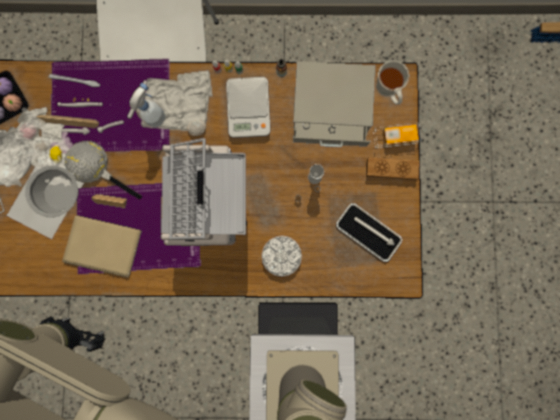

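The scene view shows the sheeter at about (300,190) with its controls facing the camera, and the plate with the tool at (238,307). The top view shows the plate at (369,232), tool star end at (330,225) or (390,242), sheeter at (205,195), tin at (282,256) and jigger at (316,174). Next I'll look at enlarged crops.

```bash
cat > h.py <<'E'
import numpy as np,cv2
from scipy.spatial.transform import Rotation as R
from bench import r
def cam(p,s=None):
    h=p["pixels"].shape[0];f=h/2/np.tan(np.radians(p["fovy"])/2)
    K=np.array([[f,0,p["cx"]],[0,f,p["cy"]],[0,0,1.]])
    if "hand_eye" in p:
        Rt=R.from_euler("xyz",s["tcp_rot"],degrees=True).as_matrix();H=np.array(p["hand_eye"])
        return K,np.array(p["D"]),Rt@H[:3,:3],Rt@H[:3,3]+s["tool_pos"]
    return K,np.array(p["D"]),R.from_euler("xyz",p["orientation"],degrees=True).as_matrix(),np.array(p["xyz"])
def save(name,fn):
    s=r.sense();p=r.snapshot(name);c=cam(p,s);np.savez(f"pics/{fn}.npz",im=p["pixels"],K=c[0],D=c[1],R=c[2],t=c[3]);return c,p["pixels"]
def load(fn):
    d=np.load(f"pics/{fn}.npz");return (d["K"],d["D"],d["R"],d["t"]),d["im"]
def ray(c,uv):
    q=cv2.undistortPoints(np.array([[uv]],float),c[0],c[1])[0,0]
    return c[3],c[2]@np.array([q[0],q[1],1.])
def atz(c,uv,z):
    o,d=ray(c,uv);return o+d*(z-o[2])/d[2]
def tri(obs):
    A=np.zeros((3,3));b=np.zeros(3);L=[]
    for c,uv in obs:
        o,d=ray(c,uv);d=d/np.linalg.norm(d);P=np.eye(3)-np.outer(d,d);A+=P;b+=P@o;L.append((o,P))
    x=np.linalg.solve(A,b);return x,[np.linalg.norm(P@(x-o)) for o,P in L]
def proj(c,X):
    return cv2.projectPoints(np.atleast_2d(np.array(X,float)),cv2.Rodrigues(c[2].T)[0],-c[2].T@c[3],c[0],c[1])[0][:,0]
def tile(specs,fn,k,w,h):
    # specs: (im,u0,v0); tiles w x h source px, k zoom, ticks every 10px
    T=[]
    for im,u,v in specs:
        t=cv2.resize(im[v:v+h,u:u+w],None,fx=k,fy=k,interpolation=cv2.INTER_CUBIC)
        for a in range(-u%10,w,10): cv2.line(t,(a*k,0),(a*k,6),(255,0,0),1);cv2.putText(t,str(u+a),(a*k,16),0,.33,(255,0,0),1)
        for a in range(-v%10,h,10): cv2.line(t,(0,a*k),(6,a*k),(255,0,0),1);cv2.putText(t,str(v+a),(8,a*k+4),0,.33,(255,0,0),1)
        T.append(t)
    n=2 if len(T)>1 else 1
    out=np.vstack([np.hstack(T[i:i+n]) for i in range(0,len(T),n)])
    cv2.imwrite(f"pics/{fn}.png",out[:,:,::-1])
E
python3 - <<'E'
from h import *
_,a=save("scene","s0");_,b=save("top","t0")
tile([(a,255,125),(a,192,270),(b,155,135),(b,320,195)],"c1",4,100,75)
E
```

```text
(no output)
```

View pics/c1.png

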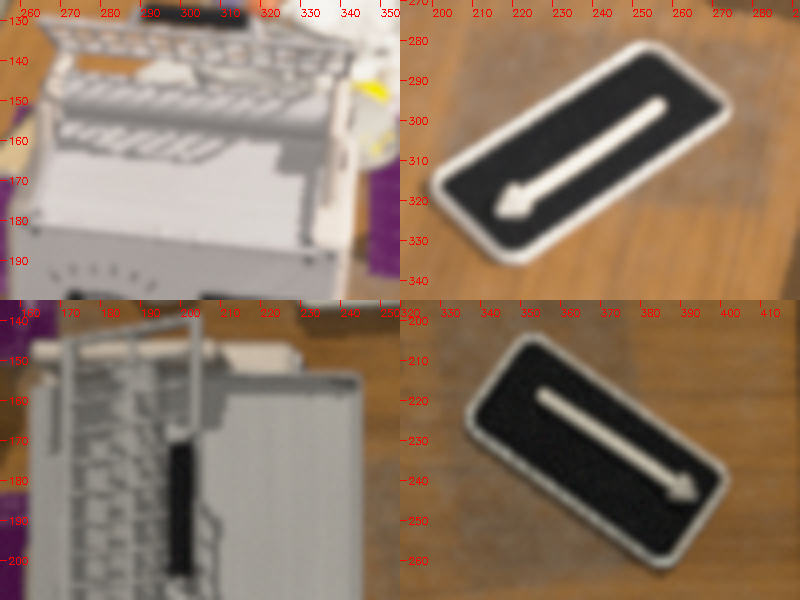

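Crop shows: tool's round end at scene (257,296)/top (355,218), cone end at (214,322)/(392,244); infeed edge right corner at scene (339,187)/top (245,154).

```bash
python3 - <<'E'
from h import *
s,_=load("s0");t,_=load("t0")
for n,a,b in[("tip",(257,295.5),(354.5,217.5)),("cone",(214.5,322),(393,244.5)),("plateA",(252,281),(352,204)),("plateB",(274,296),(337,222)),("plateC",(214,335),(400,238)),("plateC2",(214,335),(385,262)),("plateD",(199,315),(385,262)),("infR",(339,187),(245.5,154))]:
    x,e=tri([(s,a),(t,b)]);print(n,x.round(1),np.round(e,1))
print("jig",tri([(s,(313,262)),(t,(316,174))]))
print("tin",atz(t,(282,256),25))
_,a=load("s0");_,b=load("t0")
E
python3 - <<'E'
from h import *
r_=r.snapshot("wrist");print(np.array(r_["hand_eye"]).round(3),r_["fovy"])
E
```

```text
tip [ 514.1 -164.7   12.9] [0.8 0.8]
cone [ 430.6 -281.4   20.3] [1.7 1.7]
plateA [ 525.9 -156.9   65.9] [27.4 27.4]
plateB [ 527.3 -111.4  -41.8] [24.3 24.3]
plateC [ 444.2 -308.6    7.2] [8.7 8.7]
plateC2 [ 396.3 -266.3  -57.1] [21.1 21.1]
plateD [ 378.6 -258.1    8. ] [0.4 0.4]
infR [688.7 163.4 183.6] [9.6 9.6]
jig (array([647.97437229, -41.68068641,  51.28092147]), [np.float64(2.855760318275603), np.float64(2.8557603182758404)])
tin [394.3815189   60.33849323  25.        ]
[[  -0.      -0.948   -0.319   81.398]
 [   1.      -0.       0.       0.995]
 [  -0.      -0.319    0.948 -143.069]
 [   0.       0.       0.       1.   ]] 67.07031468368533
```

```bash
cat >> h.py <<'E'
import json
def pose():
    s=r.sense();return s["tool_pos"],R.from_euler("xyz",s["tcp_rot"],degrees=True)
def rot(yaw,lean):  # lean: back end tips away from tool-x heading
    return R.from_euler("z",yaw,degrees=True)*R.from_euler("y",-lean,degrees=True)*R.from_euler("x",180,degrees=True)
def plan(p1,R1,g,start=None,step=35.,mina=1,nd=0):
    p,Q=start or pose();p1=np.array(p1,float);w=(Q.inv()*R1).as_rotvec(degrees=True)
    n=max(mina,int(np.ceil(max(np.linalg.norm(p1-p)/step,np.abs(w).max()/7.1)-1e-6)))
    rows=[]
    for i in range(n):
        t=Q.inv().apply((p1-p)/n)
        rows.append({"gripper":g,"translation":[float(x) for x in t.round(nd)+0.],"twist":[float(x) for x in (w/n).round(1)+0.]});Q=Q*R.from_rotvec(w/n,degrees=True)
    print(n);[print(json.dumps(rows[i:i+8])) for i in range(0,n,8)]
    return p1,R1
E
python3 - <<'E'
from h import *
s,_=load("s0");t,_=load("t0")
print("handle",tri([(s,(303,128.5)),(t,(200,187))]))
p,Q=pose();print(p,(rot(159,0).inv()*Q).magnitude())
a=plan([225,530,330],rot(158.9,0),1)
plan([490,-198,240],rot(54.4,0),.5,start=a)
E
```

```text
handle (array([567.09495855, 258.49123753, 323.67216561]), [np.float64(0.7425408374165821), np.float64(0.7425408374167002)])
[215.06657469 559.8641558  230.76860256] 0.0009674974466764045
3
[{"gripper": 1, "translation": [-7.0, -8.0, -33.0], "twist": [0.0, 0.0, 0.0]}, {"gripper": 1, "translation": [-7.0, -8.0, -33.0], "twist": [0.0, 0.0, 0.0]}, {"gripper": 1, "translation": [-7.0, -8.0, -33.0], "twist": [0.0, 0.0, 0.0]}]
23
[{"gripper": 0.5, "translation": [-22.0, -25.0, 4.0], "twist": [0.0, 0.0, 4.5]}, {"gripper": 0.5, "translation": [-24.0, -24.0, 4.0], "twist": [0.0, 0.0, 4.5]}, {"gripper": 0.5, "translation": [-26.0, -22.0, 4.0], "twist": [0.0, 0.0, 4.5]}, {"gripper": 0.5, "translation": [-28.0, -19.0, 4.0], "twist": [0.0, 0.0, 4.5]}, {"gripper": 0.5, "translation": [-29.0, -17.0, 4.0], "twist": [0.0, 0.0, 4.5]}, {"gripper": 0.5, "translation": [-30.0, -15.0, 4.0], "twist": [0.0, 0.0, 4.5]}, {"gripper": 0.5, "translation": [-31.0, -12.0, 4.0], "twist": [0.0, 0.0, 4.5]}, {"gripper": 0.5, "translation": [-32.0, -10.0, 4.0], "twist": [0.0, 0.0, 4.5]}]
[{"gripper": 0.5, "translation"
[... 451 characters left out ...]
: 0.5, "translation": [-33.0, 9.0, 4.0], "twist": [0.0, 0.0, 4.5]}, {"gripper": 0.5, "translation": [-32.0, 11.0, 4.0], "twist": [0.0, 0.0, 4.5]}]
[{"gripper": 0.5, "translation": [-31.0, 14.0, 4.0], "twist": [0.0, 0.0, 4.5]}, {"gripper": 0.5, "translation": [-30.0, 16.0, 4.0], "twist": [0.0, 0.0, 4.5]}, {"gripper": 0.5, "translation": [-28.0, 18.0, 4.0], "twist": [0.0, 0.0, 4.5]}, {"gripper": 0.5, "translation": [-27.0, 20.0, 4.0], "twist": [0.0, 0.0, 4.5]}, {"gripper": 0.5, "translation": [-25.0, 23.0, 4.0], "twist": [0.0, 0.0, 4.5]}, {"gripper": 0.5, "translation": [-23.0, 24.0, 4.0], "twist": [0.0, 0.0, 4.5]}, {"gripper": 0.5, "translation": [-21.0, 26.0, 4.0], "twist": [0.0, 0.0, 4.5]}]
```

Request:
move_arm(
  series=[
    {"gripper": 1, "translation": [-7, -8, -33], "twist": [0, 0, 0]},
    {"gripper": 1, "translation": [-7, -8, -33], "twist": [0, 0, 0]},
    {"gripper": 1, "translation": [-7, -8, -33], "twist": [0, 0, 0]},
  ],
)

```text
time: 0.5
tool_pos: [223.3, 526.3, 320.5]
tcp_rot: [-178.8, -0.2, 159.1]
ft_force: [0.3, 1.0, -0.5]
finger_gap: 85.3
```

Request:
move_arm(
  series=[
    {"gripper": 0.5, "translation": [-22, -25, 4], "twist": [0, 0, 4.5]},
    {"gripper": 0.5, "translation": [-24, -24, 4], "twist": [0, 0, 4.5]},
    {"gripper": 0.5, "translation": [-26, -22, 4], "twist": [0, 0, 4.5]},
    {"gripper": 0.5, "translation": [-28, -19, 4], "twist": [0, 0, 4.5]},
    {"gripper": 0.5, "translation": [-29, -17, 4], "twist": [0, 0, 4.5]},
    {"gripper": 0.5, "translation": [-30, -15, 4], "twist": [0, 0, 4.5]},
    {"gripper": 0.5, "translation": [-31, -12, 4], "twist": [0, 0, 4.5]},
    {"gripper": 0.5, "translation": [-32, -10, 4], "twist": [0, 0, 4.5]},
  ],
)

```text
time: 1.17
tool_pos: [318.1, 270.1, 300.6]
tcp_rot: [180.0, 0.1, 122.1]
ft_force: [0.8, 0.3, -0.2]
finger_gap: 42.7
```

Request:
move_arm(
  series=[
    {"gripper": 0.5, "translation": [-33, -7, 4], "twist": [0, 0, 4.5]},
    {"gripper": 0.5, "translation": [-33, -5, 4], "twist": [0, 0, 4.5]},
    {"gripper": 0.5, "translation": [-34, -2, 4], "twist": [0, 0, 4.5]},
    {"gripper": 0.5, "translation": [-34, 1, 4], "twist": [0, 0, 4.5]},
    {"gripper": 0.5, "translation": [-34, 3, 4], "twist": [0, 0, 4.5]},
    {"gripper": 0.5, "translation": [-33, 6, 4], "twist": [0, 0, 4.5]},
    {"gripper": 0.5, "translation": [-33, 9, 4], "twist": [0, 0, 4.5]},
    {"gripper": 0.5, "translation": [-32, 11, 4], "twist": [0, 0, 4.5]},
  ],
)

```text
time: 1.83
tool_pos: [407.2, 0.9, 268.6]
tcp_rot: [179.6, -0.0, 84.3]
ft_force: [1.5, 0.2, 0.9]
finger_gap: 43.0
```

Request:
move_arm(
  series=[
    {"gripper": 0.5, "translation": [-31, 14, 4], "twist": [0, 0, 4.5]},
    {"gripper": 0.5, "translation": [-30, 16, 4], "twist": [0, 0, 4.5]},
    {"gripper": 0.5, "translation": [-28, 18, 4], "twist": [0, 0, 4.5]},
    {"gripper": 0.5, "translation": [-27, 20, 4], "twist": [0, 0, 4.5]},
    {"gripper": 0.5, "translation": [-25, 23, 4], "twist": [0, 0, 4.5]},
    {"gripper": 0.5, "translation": [-23, 24, 4], "twist": [0, 0, 4.5]},
    {"gripper": 0.5, "translation": [-21, 26, 4], "twist": [0, 0, 4.5]},
  ],
)

```text
time: 2.42
tool_pos: [478.9, -237.3, 240.3]
tcp_rot: [179.5, -0.4, 51.0]
ft_force: [0.9, 0.3, -0.2]
finger_gap: 42.8
```

Run:
```python
from h import *
c,im=save("wrist","w1");print(pose()[0])
uv=proj(c,[[514,-165,13],[430.6,-281,18],[475.7,-218.4,14]]);print(uv)
u,v=int(uv[2][0])-100,int(uv[2][1])-75
tile([(im,max(0,u),max(0,v))],"w1",4,200,150)
```

```text
[ 479.07878344 -242.27074141  238.30677141]
[[266.57857543 111.59639971]
 [274.88599576 231.56765921]
 [270.6708358  169.44647007]]
```

View pics/w1.png

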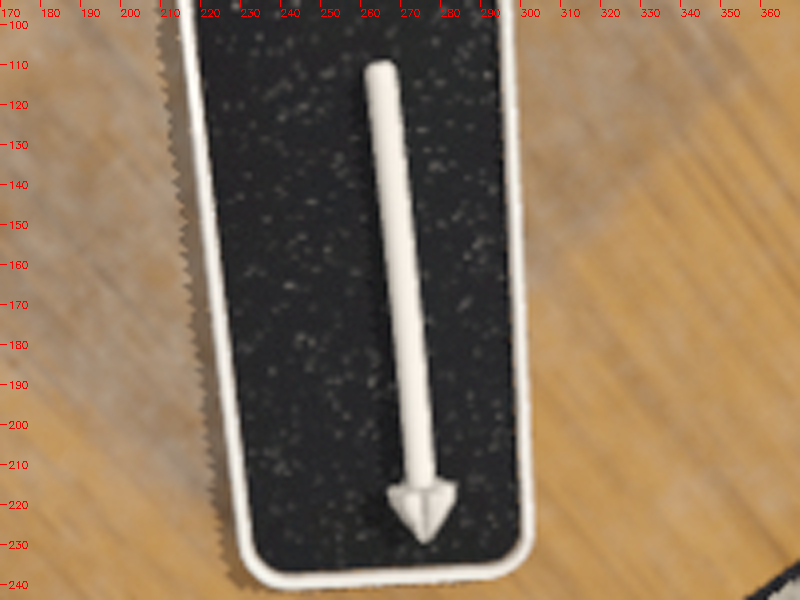

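The tool's round end shows at (265,110) and its cone apex at (276,231), matching the prediction to about 1–2 px. Triangulating with the top view:

Run:
```python
from h import *
w,_=load("w1");s,_=load("s0");t,_=load("t0")
tip=tri([(w,(265,110.2)),(t,(354.5,217.5)),(s,(257,295.5))]);con=tri([(w,(276,231)),(t,(393,244.5)),(s,(214.5,322))]);print(tip,con)
a=atz(w,(265,110.2),11.5);b=atz(w,(276,231),16)
d=(a-b)[:2];print(a,b,np.linalg.norm(d));d/=np.linalg.norm(d);yaw=np.degrees(np.arctan2(d[1],d[0]));m=a[:2]-66*d;print(m,yaw)
Q=rot(yaw,12);z=Q.apply([0,0,1]);print(z)
g=np.array([*m,14.]);p=g+z*3.5;print("tcp",p)
st=plan(p-40*z,Q,.4,mina=8)
plan(p,Q,.4,start=st,step=10)
```

```text
(array([ 513.91569044, -163.82182237,   12.37462821]), [np.float64(1.1696680288027963), np.float64(1.2898029444519938), np.float64(0.8364340819620135)]) (array([ 431.14630409, -281.20698881,   19.49553936]), [np.float64(1.377589706840109), np.float64(1.0226859375591089), np.float64(2.3740010728350103)])
[ 513.53402742 -162.67934115   11.5       ] [ 431.62240433 -281.88166327   16.        ] 144.63301005154665
[ 476.1555125 -217.0746224] 55.50452595178522
[ 0.11774894  0.17135477 -0.9781476 ]
tcp [ 476.5676338 -216.4748807   10.5764834]
8
[{"gripper": 0.4, "translation": [1.0, -2.0, 24.0], "twist": [0.1, 1.5, -0.6]}, {"gripper": 0.4, "translation": [1.0, -2.0, 24.0], "twist": [0.1, 1.5, -0.6]}, {"gripper": 0.4, "translation": [0.0, -2.0, 24.0], "twist": [0.1, 1.5, -0.6]}, {"gripper": 0.4, "translation": [-1.0, -2.0, 24.0], "twist": [0.1, 1.5, -0.6]}, {"gripper": 0.4, "translation": [-1.0, -2.0, 24.0], "twist": [0.1, 1.5, -0.6]}, {"gripper": 0.4, "translation": [-2.0, -2.0, 24.0], "twist": [0.1, 1.5, -0.6]}, {"gripper": 0.4, "translation": [-2.0, -2.0, 24.0], "twist": [0.1, 1.5, -0.6]}, {"gripper": 0.4, "translation": [-3.0, -2.0, 23.0], "twist": [0.1, 1.5, -0.6]}]
4
[{"gripper": 0.4, "translation": [0.0, 0.0, 10.0], "twist": [0.0, 0.0, 0.0]}, {"gripper": 0.4, "translation": [0.0, 0.0, 10.0], "twist": [0.0, 0.0, 0.0]}, {"gripper": 0.4, "translation": [0.0, 0.0, 10.0], "twist": [0.0, 0.0, 0.0]}, {"gripper": 0.4, "translation": [0.0, 0.0, 10.0], "twist": [0.0, 0.0, 0.0]}]
```

Request:
move_arm(
  series=[
    {"gripper": 0.4, "translation": [1, -2, 24], "twist": [0.1, 1.5, -0.6]},
    {"gripper": 0.4, "translation": [1, -2, 24], "twist": [0.1, 1.5, -0.6]},
    {"gripper": 0.4, "translation": [0, -2, 24], "twist": [0.1, 1.5, -0.6]},
    {"gripper": 0.4, "translation": [-1, -2, 24], "twist": [0.1, 1.5, -0.6]},
    {"gripper": 0.4, "translation": [-1, -2, 24], "twist": [0.1, 1.5, -0.6]},
    {"gripper": 0.4, "translation": [-2, -2, 24], "twist": [0.1, 1.5, -0.6]},
    {"gripper": 0.4, "translation": [-2, -2, 20], "twist": [0.1, 1.5, -0.6]},
    {"gripper": 0.4, "translation": [0, 0, 5], "twist": [0, 0, 0]},
  ],
)

```text
time: 3.13
tool_pos: [476.5, -231.1, 63.8]
tcp_rot: [179.5, -11.1, 54.6]
ft_force: [-0.6, 0.3, -1.1]
finger_gap: 34.6
```

Run:
```python
from h import *
p,q=pose();print(p,r.sense()["ft_force"],r.sense()["finger_gap"])
Q=rot(55.5,12);plan([476.6,-216.5,10.5],Q,.4,step=10,nd=1)
```

```text
[ 476.53422528 -231.13655251   63.75516063] [-0.58436925  0.328176   -1.12631682] 34.55049766807025
6
[{"gripper": 0.4, "translation": [0.2, -1.5, 9.1], "twist": [0.1, 0.1, -0.2]}, {"gripper": 0.4, "translation": [0.2, -1.5, 9.1], "twist": [0.1, 0.1, -0.2]}, {"gripper": 0.4, "translation": [0.2, -1.4, 9.1], "twist": [0.1, 0.1, -0.2]}, {"gripper": 0.4, "translation": [0.2, -1.4, 9.1], "twist": [0.1, 0.1, -0.2]}, {"gripper": 0.4, "translation": [0.2, -1.4, 9.1], "twist": [0.1, 0.1, -0.2]}, {"gripper": 0.4, "translation": [0.1, -1.4, 9.1], "twist": [0.1, 0.1, -0.2]}]
```

Request:
move_arm(
  series=[
    {"gripper": 0.4, "translation": [0.2, -1.5, 9], "twist": [0.1, 0.1, -0.2]},
    {"gripper": 0.4, "translation": [0.2, -1.5, 9], "twist": [0.1, 0.1, -0.2]},
    {"gripper": 0.4, "translation": [0.2, -1.5, 9], "twist": [0.1, 0.1, -0.2]},
    {"gripper": 0.4, "translation": [0.2, -1.5, 9], "twist": [0.1, 0.1, -0.2]},
    {"gripper": 0.4, "translation": [0, -1.5, 6], "twist": [0, 0, 0]},
    {"gripper": 0.4, "translation": [0, 0, 2], "twist": [0, 0, 0]},
    {"gripper": 0.4, "translation": [0, 0, 0], "twist": [0, 0, 0]},
  ],
)

```text
time: 3.72
tool_pos: [478.0, -218.5, 19.3]
tcp_rot: [179.6, -11.4, 55.5]
ft_force: [0.0, 0.7, -0.4]
finger_gap: 33.9
```

Run:
```python
from h import *
p,q=pose();print(p,r.sense()["ft_force"],r.sense()["tcp_rot"])
Q=rot(55.5,12);plan([476.6,-216.5,10.5],Q,.4,step=5,nd=1)
c,im=save("wrist","w2");print(proj(c,[[514,-163.2,11],[431.3,-281.6,17],[476.2,-217.1,14]]))
```

```text
[ 477.96772423 -218.47987361   19.25931844] [ 0.04030081  0.72143987 -0.41900678] [179.60742012 -11.38807659  55.52696433]
2
[{"gripper": 0.4, "translation": [-0.4, -1.2, 4.4], "twist": [0.2, 0.3, 0.0]}, {"gripper": 0.4, "translation": [-0.5, -1.1, 4.4], "twist": [0.2, 0.3, 0.0]}]
[[281.18423848 146.01678365]
 [279.92421793 407.91956152]
 [280.28992232 272.4667366 ]]
```

Request:
move_arm(
  series=[
    {"gripper": 0.4, "translation": [-0.5, -1, 5], "twist": [0, 0, 0]},
    {"gripper": 0.4, "translation": [-0.5, -1, 4], "twist": [0, 0, 0]},
    {"gripper": 0.4, "translation": [0, 0, 1], "twist": [0, 0, 0]},
    {"gripper": 0.4, "translation": [0, 0, 0], "twist": [0, 0, 0]},
  ],
)

```text
time: 4.1
tool_pos: [478.3, -217.5, 10.3]
tcp_rot: [179.4, -11.4, 55.6]
ft_force: [0.2, -1.3, 1.3]
finger_gap: 34.3
```

Run:
```python
from h import *
p,q=pose();s=r.sense();print(p,s["ft_force"],s["tcp_rot"],s["finger_gap"])
c,im=save("wrist","w3");cv2.imwrite("pics/w3.png",im[:,:,::-1])
```

```text
[ 478.25066261 -217.4889389    10.29388195] [ 0.22403174 -1.25764568  1.25219334] [179.40192504 -11.36949388  55.56729147] 34.27398672955228
```

View pics/w3.png

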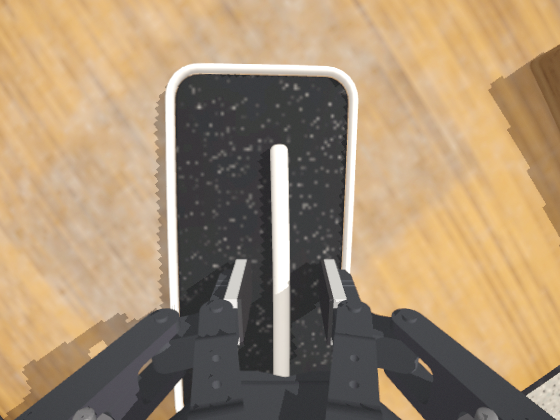

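The stem runs centred between the pads, round end at (279,148). Closing and lifting.

Request:
move_arm(
  series=[
    {"gripper": 0, "translation": [0, 0, 0], "twist": [0, 0, 0]},
    {"gripper": 0, "translation": [0, 0, 0], "twist": [0, 0, 0]},
    {"gripper": 0, "translation": [0, 0, 0], "twist": [0, 0, 0]},
    {"gripper": 0, "translation": [0, 0, 0], "twist": [0, 0, 0]},
    {"gripper": 0, "translation": [0, 0, 0], "twist": [0, 0, 0]},
    {"gripper": 0, "translation": [0, 0, 0], "twist": [0, 0, 0]},
  ],
  force=80,
)

```text
time: 4.65
tool_pos: [478.8, -218.2, 11.2]
tcp_rot: [179.3, -11.4, 55.6]
ft_force: [-0.5, -0.1, 0.1]
finger_gap: 4.9
```

Request:
move_arm(
  series=[
    {"gripper": 0, "translation": [2, 0, -10], "twist": [0, 0, 0]},
    {"gripper": 0, "translation": [4, 0, -20], "twist": [0, 0, 0]},
    {"gripper": 0, "translation": [6, 0, -30], "twist": [0, 0, 0]},
    {"gripper": 0, "translation": [6, 0, -30], "twist": [0, 0, 0]},
    {"gripper": 0, "translation": [4, 0, -20], "twist": [0, 0, 0]},
    {"gripper": 0, "translation": [0, 0, 0], "twist": [0, 0, 0]},
  ],
)

```text
time: 5.15
tool_pos: [475.3, -215.9, 128.7]
tcp_rot: [179.7, -11.4, 55.5]
ft_force: [0.8, -0.1, 0.8]
finger_gap: 5.1
```

Run:
```python
from h import *
p,q=pose();s=r.sense();print(p,s["ft_force"],s["tcp_rot"],s["finger_gap"])
c,im=save("wrist","w4")
# tip by brightness, expected in tool frame about x=66,z=-3.5
print(proj(c,q.apply([[66,0,-3.5],[60,0,-15],[0,0,-3.5]])+p))
# look pose for the face: TCP in front, lean ~50
Q=rot(90,55);a=plan([540,-20,220],Q,0)
```

```text
[ 475.28433698 -215.85952452  128.71258892] [ 0.77289213 -0.1425143   0.8126421 ] [179.68766241 -11.36524999  55.4750303 ] 5.139680415880213
[[284.61783643 145.93424507]
 [284.64848701 164.24095802]
 [284.61854346 279.47631597]]
7
[{"gripper": 0, "translation": [30.0, -8.0, -7.0], "twist": [2.8, 6.1, -4.2]}, {"gripper": 0, "translation": [31.0, -6.0, -4.0], "twist": [2.8, 6.1, -4.2]}, {"gripper": 0, "translation": [32.0, -4.0, 0.0], "twist": [2.8, 6.1, -4.2]}, {"gripper": 0, "translation": [32.0, -1.0, 3.0], "twist": [2.8, 6.1, -4.2]}, {"gripper": 0, "translation": [32.0, 1.0, 7.0], "twist": [2.8, 6.1, -4.2]}, {"gripper": 0, "translation": [31.0, 4.0, 10.0], "twist": [2.8, 6.1, -4.2]}, {"gripper": 0, "translation": [29.0, 7.0, 13.0], "twist": [2.8, 6.1, -4.2]}]
```

Run:
```python
from h import *
c,im=load("w4")
# stem width along rows in the column window
for v in range(110,330,8):
    row=im[v,240:330].astype(int);m=np.where(row.min(axis=1)>150)[0]
    print(v,(m.min()+240,m.max()+240,len(m)) if len(m) else None)
cv2.imwrite("pics/w4.png",im[:,:,::-1])
```

```text
110 (np.int64(240), np.int64(282), 43)
118 (np.int64(319), np.int64(325), 7)
126 (np.int64(325), np.int64(329), 5)
134 (np.int64(325), np.int64(329), 5)
142 (np.int64(325), np.int64(329), 5)
150 (np.int64(278), np.int64(329), 22)
158 (np.int64(278), np.int64(328), 21)
166 (np.int64(278), np.int64(328), 22)
174 (np.int64(278), np.int64(328), 22)
182 (np.int64(278), np.int64(328), 22)
190 (np.int64(278), np.int64(327), 21)
198 (np.int64(278), np.int64(327), 21)
206 (np.int64(278), np.int64(327), 22)
214 (np.int64(278), np.int64(326), 21)
222 (np.int64(279), np.int64(326), 20)
230 (np.int64(279), np.int64(326), 21)
238 (np.int64(279), np.int64(326), 21)
246 (np.int64(279), np.int64(325), 20)
254 (np.int64(279), np.int64(325), 21)
262 (np.int64(267), np.int64(324), 34)
270 (np.int64(266), np.int64(324), 33)
278 (np.int64(265), np.int64(324), 34)
286 (np.int64(264), np.int64(323), 34)
294 (np.int64(263), np.int64(307), 32)
302 (np.int64(271), np.int64(297), 14)
310 (np.int64(281), np.int64(289), 9)
318 (np.int64(280), np.int64(290), 11)
326 (np.int64(280), np.int64(290), 11)
```

Still held: tip at about (286,147), as expected for a straight grip. Going to a look pose in front of the panel.

Run:
```python
from h import *
plan([565,-30,220],rot(90,55),0)
```

```text
7
[{"gripper": 0, "translation": [31.0, -4.0, -7.0], "twist": [2.8, 6.1, -4.2]}, {"gripper": 0, "translation": [32.0, -2.0, -4.0], "twist": [2.8, 6.1, -4.2]}, {"gripper": 0, "translation": [32.0, 0.0, 0.0], "twist": [2.8, 6.1, -4.2]}, {"gripper": 0, "translation": [32.0, 2.0, 3.0], "twist": [2.8, 6.1, -4.2]}, {"gripper": 0, "translation": [31.0, 5.0, 6.0], "twist": [2.8, 6.1, -4.2]}, {"gripper": 0, "translation": [30.0, 8.0, 9.0], "twist": [2.8, 6.1, -4.2]}, {"gripper": 0, "translation": [28.0, 10.0, 12.0], "twist": [2.8, 6.1, -4.2]}]
```

Request:
move_arm(
  series=[
    {"gripper": 0, "translation": [31, -4, -7], "twist": [2.8, 6.1, -4.2]},
    {"gripper": 0, "translation": [32, -2, -4], "twist": [2.8, 6.1, -4.2]},
    {"gripper": 0, "translation": [32, 0, 0], "twist": [2.8, 6.1, -4.2]},
    {"gripper": 0, "translation": [32, 2, 3], "twist": [2.8, 6.1, -4.2]},
    {"gripper": 0, "translation": [31, 5, 6], "twist": [2.8, 6.1, -4.2]},
    {"gripper": 0, "translation": [30, 8, 9], "twist": [2.8, 6.1, -4.2]},
    {"gripper": 0, "translation": [28, 10, 12], "twist": [2.8, 6.1, -4.2]},
    {"gripper": 0, "translation": [0, 0, 0], "twist": [0, 0, 0]},
  ],
)

```text
time: 5.87
tool_pos: [570.4, -22.8, 213.5]
tcp_rot: [-178.2, -52.0, 85.6]
ft_force: [-0.1, -0.6, -0.9]
finger_gap: 4.9
```

Run:
```python
from h import *
s=r.sense();print(s["tool_pos"],s["tcp_rot"],s["joint_pos"])
c,im=save("wrist","w5")
u,v=proj(c,[[580,210,90]])[0];print(u,v,proj(c,[[509,210,97],[620,204,84]]))
tile([(im,min(360,max(0,int(u)-100)),max(0,int(v)-75))],"w5",4,200,150)
```

```text
[570.3816346  -22.8182884  213.51621137] [-178.2017078   -51.96934591   85.59161345] [-33.57356712  20.43021856  87.14526528  43.38605792 101.88467272
 -32.38121643]
283.9602536313541 136.32061079280368 [[225.97287668 135.11177062]
 [316.22633526 141.69644638]]
```

View pics/w5.png

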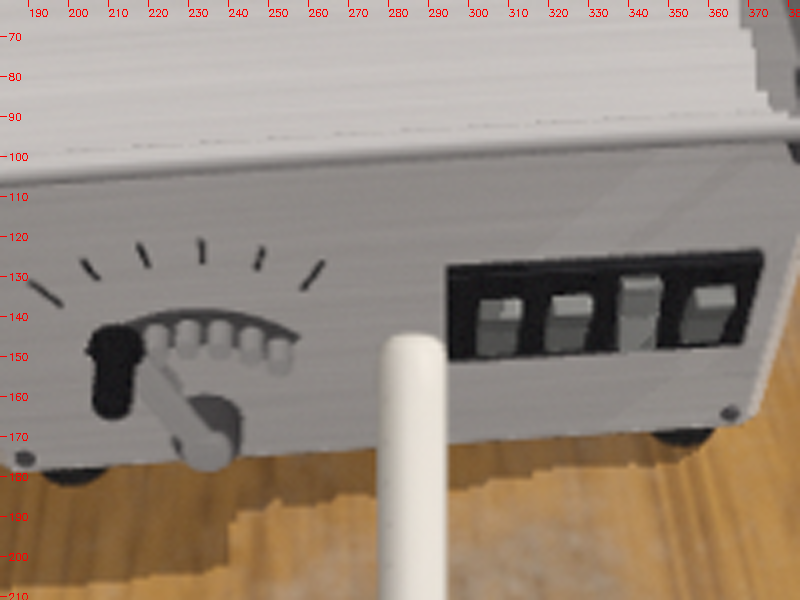

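The panel shows lever grip at about (211,150), leaning left with pivot at (235,173). The switch frame corners are at (295,127), (374,123), (295,151) and (369,147). Rocker 2's upper half is near (326,138); rocker 3 is already tipped the other way. Fitting the sheeter's pose to these.

```bash
cat > fit.py <<'E'
from h import *
from scipy.optimize import least_squares
def w2(P,X):
    x,y,z=X;c,s=np.cos(P[2]),np.sin(P[2]);return np.array([P[0]+c*x-s*y,P[1]+s*x+c*y,z])
def pts(b,a):
    return {"TL":(-97.5,b+49,102.5),"TR":(-97.5,b-49,102.5),"BL":(-97.5,b+49,65.5),"BR":(-97.5,b-49,65.5),
 "piv":(-109.5,58,42),"cap":(-134,58-55*np.sin(a),42+55*np.cos(a)),"infR":(-138.5,-110,177),"infL":(-138.5,110,177)}
if __name__=="__main__":
    w,_=load("w5");s,_=load("s0");t,_=load("t0")
    O=[(w,"TL",(294.75,127.5),1),(w,"TR",(373.75,123.5),1),(w,"BL",(295.25,151.25),1),(w,"BR",(369,146.75),1),(w,"piv",(235,173),.4),
     (s,"infR",(339,187),.4),(t,"infR",(245.5,154),.5)]
    def f(p):
        q=pts(p[3],-.36);return np.concatenate([(proj(c,w2(p,q[n]))[0]-uv)*k*np.array([1,1]) for c,n,uv,k in O])
    o=least_squares(f,[567,301,np.pi/2,-50],x_scale=[10,10,.05,10]);print(o.x[:2],np.degrees(o.x[2]),o.x[3]);print((f(o.x)).reshape(-1,2).round(1))
    np.save("P.npy",o.x);q=pts(o.x[3],-.36);print({n:proj(w,w2(o.x,q[n]))[0].round(1) for n in q})
    for i,y in enumerate((33,11,-11,-33)):
        X=w2(o.x,(-104,o.x[3]+y,92.5));print(i+1,X.round(1),proj(w,X)[0].round(1))
    print("grip",w2(o.x,(-124,58-55*np.sin(-.36),42+55*np.cos(.36))))
E
python3 fit.py
```

```text
[570.77743344 306.19151626] 90.93281830454204 -70.08014053983008
[[ 0.1  1.1]
 [ 0.8  0.8]
 [-0.6 -1. ]
 [-0.4 -0.8]
 [ 0.6 -0. ]
 [-2.   0.4]
 [-1.2 -0.5]]
{'TL': array([294.9, 128.6]), 'TR': array([374.6, 124.3]), 'BL': array([294.6, 150.3]), 'BR': array([368.6, 146. ]), 'piv': array([236.5, 172.9]), 'cap': array([213.2, 161.3]), 'infR': array([391.4,  93.7]), 'infL': array([160.9, 107.3])}
1 [609.5 202.8  92.5] [308.3 137.7]
2 [631.5 203.2  92.5] [326.1 136.7]
3 [653.5 203.5  92.5] [343.8 135.7]
4 [675.5 203.9  92.5] [361.4 134.7]
grip [495.43132892 180.948281    93.4743253 ]
```

Run:
```python
from h import *
from fit import *
c,im=load("w5");c4,_=load("w4");c3,_=load("w3")
P=np.load("P.npy")
# tip in tool frame from plate measurement at grasp pose
p=np.array([478.8,-218.2,11.2]);q=R.from_euler("xyz",[179.3,-11.4,55.6],degrees=True)
tipw=tri([(c3,(279,146)),(load("t0")[0],(354.5,217.5)),(load("s0")[0],(257,295.5))])[0];print(tipw)
tipt=q.inv().apply(tipw-p);print("tip tool",tipt)
s=r.sense();p5=s["tool_pos"];q5=R.from_euler("xyz",s["tcp_rot"],degrees=True)
for T in (tipt,[64.6,.8,10.2],[62,.8,10.2]): print(T,proj(c,q5.apply(T)+p5))
T=np.array([63.5,.8,9.5])
Q=rot(90.9,38)
tgt=w2(P,(-104,P[3]+11,92.5))
pre=tgt-np.array([0,45,0])-Q.apply(T);print("pre tcp",pre)
plan(pre,Q,0)
```

```text
[ 513.70596047 -163.64074255   12.26643802]
tip tool [63.67187444 -2.16620717 11.72501137]
[63.67187444 -2.16620717 11.72501137] [[278.21991204 150.03952569]]
[64.6, 0.8, 10.2] [[284.39712723 148.5132769 ]]
[62, 0.8, 10.2] [[284.37405379 153.99671947]]
pre tcp [631.62080832 102.27398774  60.89159848]
6
[{"gripper": 0, "translation": [-6.0, 10.0, 33.0], "twist": [0.3, -2.3, -0.6]}, {"gripper": 0, "translation": [-5.0, 10.0, 33.0], "twist": [0.3, -2.3, -0.6]}, {"gripper": 0, "translation": [-4.0, 10.0, 33.0], "twist": [0.3, -2.3, -0.6]}, {"gripper": 0, "translation": [-3.0, 10.0, 33.0], "twist": [0.3, -2.3, -0.6]}, {"gripper": 0, "translation": [-1.0, 10.0, 33.0], "twist": [0.3, -2.3, -0.6]}, {"gripper": 0, "translation": [0.0, 10.0, 33.0], "twist": [0.3, -2.3, -0.6]}]
```

```bash
cat > pre.py <<'E'
from h import *
from fit import w2
import sys
P=np.load("P.npy");T=np.array([66,1.7,10]);Q=rot(90.9,38)
tgt=w2(P,(-104-float(sys.argv[1]),P[3]+11+float(sys.argv[3]),92.5+float(sys.argv[4])))
s=r.sense();p,q=pose();print("tcp",p.round(1),s["tcp_rot"].round(1),"F",s["ft_force"].round(1),"tip",(q.apply(T)+p).round(1),"tgt",tgt.round(1))
plan(tgt-Q.apply(T),Q,0,step=float(sys.argv[2]),nd=1)
E
python3 pre.py 25 36 0 0
```

```text
tcp [569.6 -24.4 212.9] [-178.1  -51.7   85.3] F [-0.6 -0.6 -1.2] tip [575.   24.1 258.4] tgt [631.9 178.2  92.5]
7
[{"gripper": 0, "translation": [-4.0, 8.1, 30.0], "twist": [0.3, -2.0, -0.5]}, {"gripper": 0, "translation": [-3.0, 8.2, 30.1], "twist": [0.3, -2.0, -0.5]}, {"gripper": 0, "translation": [-2.1, 8.3, 30.1], "twist": [0.3, -2.0, -0.5]}, {"gripper": 0, "translation": [-1.1, 8.5, 30.1], "twist": [0.3, -2.0, -0.5]}, {"gripper": 0, "translation": [-0.2, 8.6, 30.1], "twist": [0.3, -2.0, -0.5]}, {"gripper": 0, "translation": [0.8, 8.8, 30.1], "twist": [0.3, -2.0, -0.5]}, {"gripper": 0, "translation": [1.7, 8.9, 30.0], "twist": [0.3, -2.0, -0.5]}]
```

Request:
move_arm(
  series=[
    {"gripper": 0, "translation": [-4, 8, 30], "twist": [0.3, -2, -0.5]},
    {"gripper": 0, "translation": [-3, 8, 30], "twist": [0.3, -2, -0.5]},
    {"gripper": 0, "translation": [-2, 8, 30], "twist": [0.3, -2, -0.5]},
    {"gripper": 0, "translation": [-1, 8.5, 30], "twist": [0.3, -2, -0.5]},
    {"gripper": 0, "translation": [0, 8.5, 30], "twist": [0.3, -2, -0.5]},
    {"gripper": 0, "translation": [1, 9, 24], "twist": [0.3, -2, -0.5]},
    {"gripper": 0, "translation": [1, 6, 15], "twist": [0.3, -2, -0.5]},
    {"gripper": 0, "translation": [0, 0, 0], "twist": [0, 0, 0]},
  ],
)

```text
time: 6.58
tool_pos: [626.4, 101.9, 62.2]
tcp_rot: [-179.3, -36.3, 89.8]
ft_force: [0.0, 0.1, -0.7]
finger_gap: 5.2
```

```bash
python3 pre.py 20 10 0 0
python3 - <<'E'
from h import *
c,im=save("wrist","w6");d,sm=save("scene","s6")
print(proj(d,[[632,203,92.5],[632,183,92.5]]))
a=cv2.resize(im,(400,300));b=cv2.resize(sm[165:240,265:365],(400,300),interpolation=cv2.INTER_CUBIC)
cv2.imwrite("pics/c6.png",np.hstack([a,b])[:,:,::-1])
E
```

```text
tcp [626.4 101.9  62.2] [-179.3  -36.3   89.8] F [ 0.   0.1 -0.7] tip [628.2 161.1  93.2] tgt [631.9 183.2  92.5]
3
[{"gripper": 0, "translation": [5.7, 1.6, 5.2], "twist": [0.0, 0.6, -0.3]}, {"gripper": 0, "translation": [5.7, 1.6, 5.2], "twist": [0.0, 0.6, -0.3]}, {"gripper": 0, "translation": [5.6, 1.7, 5.3], "twist": [0.0, 0.6, -0.3]}]
[[316.36707832 202.59243166]
 [315.72954679 205.99240547]]
```

View pics/c6.png

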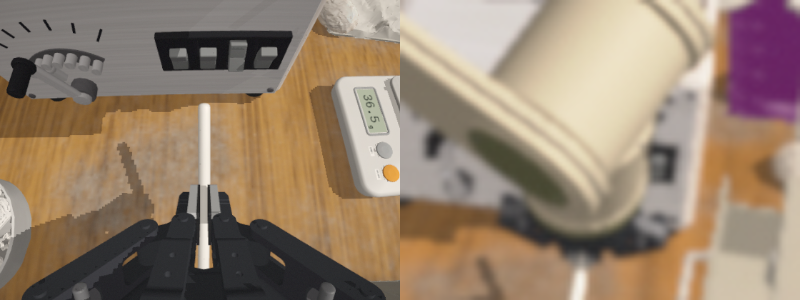

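Wrist view: tip at about (286,146), panel visible above with rocker 2 at about (291,77) and lever grip at (25,108). The arm blocks the scene camera. One enlarged crop for depth:

Run:
```python
from h import *
c,im=load("w6");tile([(im,215,30)],"w6c",4,200,125)
```

```text
(no output)
```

View pics/w6c.png

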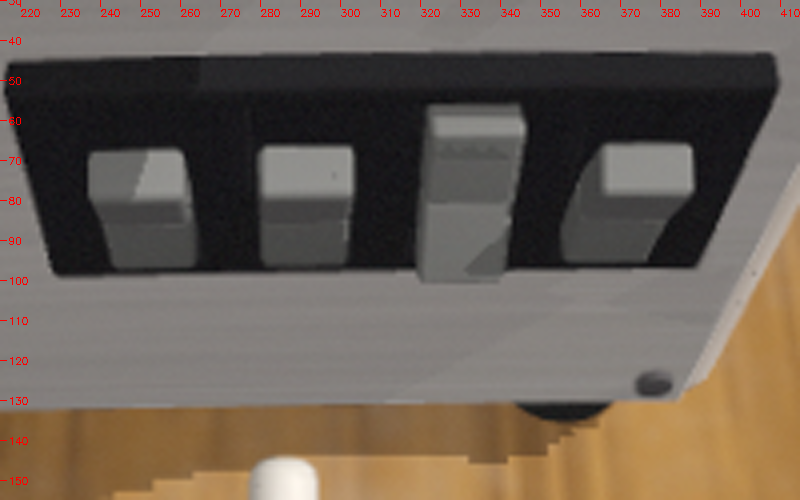

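```bash
cat > fit2.py <<'E'
from fit import *
w,_=load("w5");v,_=load("w6");t,_=load("t0")
O=[(w,"TL",(294.9,128.9),1),(w,"TR",(373.75,125),1),(w,"BL",(295.25,151.25),1),(w,"BR",(369,146.75),1),
 (v,"TL",(217,55),1),(v,"TR",(409,52.5),1),(v,"BL",(228.5,98.75),1),(v,"BR",(389.25,96.75),1),(t,"infR",(245.5,154),.5)]
def f(p):
    q=pts(p[3],-.36);return np.concatenate([(proj(c,w2(p,q[n])+[0,0,p[4]])[0]-uv)*k for c,n,uv,k in O])
o=least_squares(f,[567,301,np.pi/2,-60,0],x_scale=[10,10,.05,10,3]);p=o.x
print(p[:2],np.degrees(p[2]),p[3:]);print(f(p).reshape(-1,2).round(1));np.save("P.npy",p)
X=w2(p,(-104,p[3]+11,92.5));print(X,proj(v,X))
E
python3 fit2.py; sed -i 's/rot(90.9,38)/rot(np.degrees(P[2]),38)/' pre.py; python3 pre.py 12 10 0 0
```

```text
[568.17795768 304.91278484] 91.0300753722248 [-71.83725596  -1.55097922]
[[-0.5  1.4]
 [ 0.2  0.9]
 [-1.1  0.6]
 [-1.   0.7]
 [-0.1 -1.4]
 [ 0.8 -1.1]
 [ 0.8  0.9]
 [-0.5  0.7]
 [-1.   0. ]]
[630.8750149  202.02327746  92.5       ] [[292.16917356  73.80285333]]
tcp [626.4 100.   63.7] [-179.3  -36.4   89.7] F [-1.3  0.3  0.6] tip [628.3 159.   94.8] tgt [631.1 190.   92.5]
4
[{"gripper": 0, "translation": [5.8, 1.0, 5.5], "twist": [0.0, 0.4, -0.3]}, {"gripper": 0, "translation": [5.8, 1.1, 5.5], "twist": [0.0, 0.4, -0.3]}, {"gripper": 0, "translation": [5.7, 1.1, 5.6], "twist": [0.0, 0.4, -0.3]}, {"gripper": 0, "translation": [5.7, 1.1, 5.6], "twist": [0.0, 0.4, -0.3]}]
```

Request:
move_arm(
  series=[
    {"gripper": 0, "translation": [5.5, 1, 5.5], "twist": [0, 0.4, -0.3]},
    {"gripper": 0, "translation": [5.5, 1, 5.5], "twist": [0, 0.4, -0.3]},
    {"gripper": 0, "translation": [5.5, 1, 6], "twist": [0, 0.4, -0.3]},
    {"gripper": 0, "translation": [5.5, 1, 6], "twist": [0, 0.4, -0.3]},
    {"gripper": 0, "translation": [0, 0, 0], "twist": [0, 0, 0]},
  ],
)

```text
time: 7.1
tool_pos: [631.7, 129.0, 60.8]
tcp_rot: [179.4, -38.2, 91.1]
ft_force: [-0.2, 0.5, -0.5]
finger_gap: 5.2
```

```bash
python3 pre.py 3 4 0 -1
python3 - <<'E'
from h import *
from fit import w2
c,im=load("w6");P=np.load("P.npy")
for z in (92,94.5,96):
    X=atz(c,(291.5,79),z);print(z,X)
c,im=save("wrist","w7");tile([(im,200,0)],"w7c",4,180,150)
E
```

```text
tcp [631.7 129.   60.8] [179.4 -38.2  91.1] F [-0.2  0.5 -0.5] tip [632.4 187.1  93.7] tgt [630.9 199.   91.5]
4
[{"gripper": 0, "translation": [2.0, -0.3, 2.2], "twist": [0.1, 0.0, 0.0]}, {"gripper": 0, "translation": [2.0, -0.3, 2.2], "twist": [0.1, 0.0, 0.0]}, {"gripper": 0, "translation": [2.0, -0.3, 2.2], "twist": [0.1, 0.0, 0.0]}, {"gripper": 0, "translation": [2.0, -0.3, 2.2], "twist": [0.1, 0.0, 0.0]}]
92 [630.51890957 199.08329612  92.        ]
94.5 [630.48133594 196.93564747  94.5       ]
96 [630.45879176 195.64705829  96.        ]
```

View pics/w7c.png

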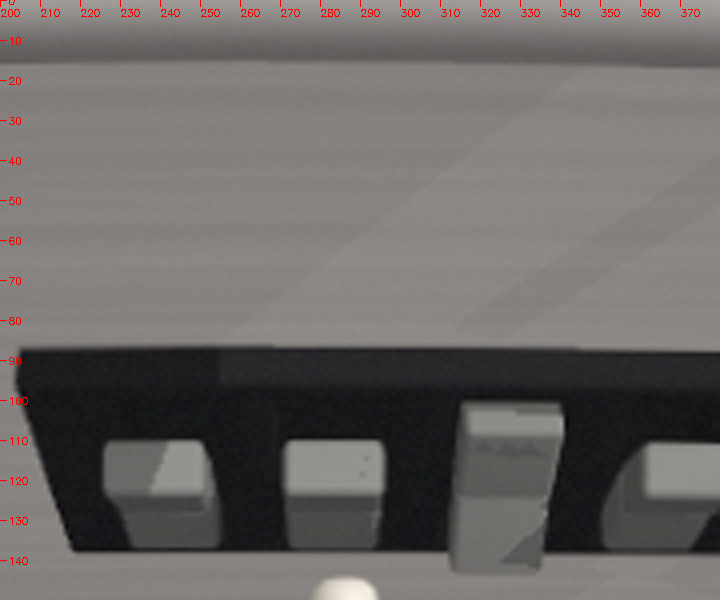

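Tip at (286,145), rocker 2's centre column 283.5: only about 1.3 mm to shift sideways. Advancing.

Request:
move_arm(
  series=[
    {"gripper": 0, "translation": [2, -0.5, 2.2], "twist": [0, 0, 0]},
    {"gripper": 0, "translation": [2, -0.5, 2.2], "twist": [0, 0, 0]},
    {"gripper": 0, "translation": [2, -0.5, 2.2], "twist": [0, 0, 0]},
    {"gripper": 0, "translation": [2, 0, 2.2], "twist": [0, 0, 0]},
    {"gripper": 0, "translation": [0, 0, 0], "twist": [0, 0, 0]},
  ],
)

```text
time: 7.57
tool_pos: [630.4, 140.4, 59.1]
tcp_rot: [179.4, -38.1, 91.0]
ft_force: [-0.2, -0.3, 0.8]
finger_gap: 5.1
```

```bash
python3 pre.py -3 3 0 -1
```

```text
tcp [630.4 140.4  59.1] [179.4 -38.1  91. ] F [-0.2 -0.3  0.8] tip [631.2 198.5  91.9] tgt [630.8 205.   91.5]
3
[{"gripper": 0, "translation": [1.6, -0.1, 1.4], "twist": [0.2, 0.0, 0.0]}, {"gripper": 0, "translation": [1.6, 0.0, 1.4], "twist": [0.2, 0.0, 0.0]}, {"gripper": 0, "translation": [1.6, 0.0, 1.4], "twist": [0.2, 0.0, 0.0]}]
```

Request:
move_arm(
  series=[
    {"gripper": 0, "translation": [1.6, 0, 1.4], "twist": [0, 0, 0]},
    {"gripper": 0, "translation": [1.6, 0, 1.3], "twist": [0, 0, 0]},
    {"gripper": 0, "translation": [1.6, 0, 1.3], "twist": [0, 0, 0]},
  ],
)

```text
time: 7.82
tool_pos: [631.1, 144.8, 58.7]
tcp_rot: [179.3, -37.9, 91.0]
ft_force: [-0.6, -5.6, 3.1]
finger_gap: 5.1
```

```bash
python3 pre.py -6 3 0 -1
python3 - <<'E'
from h import *
c,im=save("wrist","w8");tile([(im,220,60)],"w8c",4,160,100)
E
```

```text
tcp [631.1 144.8  58.7] [179.3 -37.9  91. ] F [-0.6 -5.6  3.1] tip [631.9 203.   91.4] tgt [630.8 208.   91.5]
2
[{"gripper": 0, "translation": [2.0, -0.4, 1.5], "twist": [0.4, 0.0, 0.0]}, {"gripper": 0, "translation": [2.0, -0.4, 1.5], "twist": [0.4, 0.0, 0.0]}]
```

View pics/w8c.png

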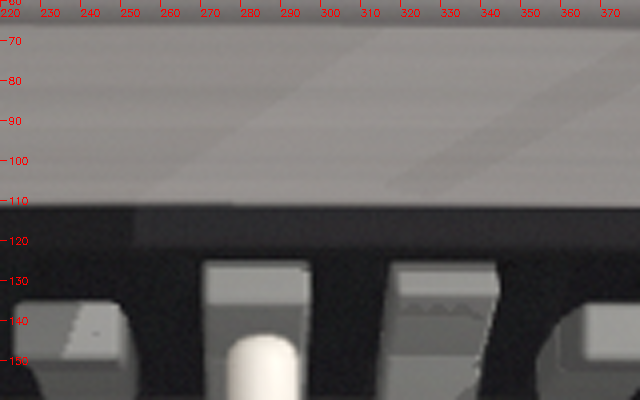

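Rocker 2 (column 284) now sits like rocker 3, top half in; the tip is at (285,144) against it. A touch more, then back off.

Request:
move_arm(
  series=[
    {"gripper": 0, "translation": [1.5, 0, 1], "twist": [0, 0, 0]},
    {"gripper": 0, "translation": [1, 0, 0.8], "twist": [0, 0, 0]},
    {"gripper": 0, "translation": [0, 0, 0], "twist": [0, 0, 0]},
    {"gripper": 0, "translation": [-8, 0, -6], "twist": [0, 0, 0]},
    {"gripper": 0, "translation": [-16, 0, -12], "twist": [0, 0, 0]},
    {"gripper": 0, "translation": [-16, 0, -12], "twist": [0, 0, 0]},
    {"gripper": 0, "translation": [0, 0, 0], "twist": [0, 0, 0]},
  ],
)

```text
time: 8.45
tool_pos: [632.3, 92.4, 58.8]
tcp_rot: [179.1, -37.6, 91.2]
ft_force: [0.4, 0.5, 1.2]
finger_gap: 4.8
```

Run:
```python
from h import *
p,q=pose();print(p,r.sense()["tcp_rot"])
c,im=save("wrist","w9");tile([(im,190,30)],"w9c",4,200,125)
Q=rot(55.5,11.4)
a=plan([600,0,180],rot(80,35),0)
a=plan([478.5,-217.9,70],Q,0,start=a)
```

```text
[632.32424073  92.44035456  58.80533554] [179.09186028 -37.60098588  91.15852758]
5
[{"gripper": 0, "translation": [0.0, -6.0, -31.0], "twist": [-1.1, -0.5, 1.8]}, {"gripper": 0, "translation": [0.0, -6.0, -31.0], "twist": [-1.1, -0.5, 1.8]}, {"gripper": 0, "translation": [-1.0, -5.0, -31.0], "twist": [-1.1, -0.5, 1.8]}, {"gripper": 0, "translation": [-1.0, -4.0, -31.0], "twist": [-1.1, -0.5, 1.8]}, {"gripper": 0, "translation": [-2.0, -4.0, -31.0], "twist": [-1.1, -0.5, 1.8]}]
8
[{"gripper": 0, "translation": [-32.0, -10.0, -6.0], "twist": [-1.2, -2.9, 2.8]}, {"gripper": 0, "translation": [-33.0, -9.0, -4.0], "twist": [-1.2, -2.9, 2.8]}, {"gripper": 0, "translation": [-33.0, -7.0, -3.0], "twist": [-1.2, -2.9, 2.8]}, {"gripper": 0, "translation": [-34.0, -5.0, -1.0], "twist": [-1.2, -2.9, 2.8]}, {"gripper": 0, "translation": [-34.0, -3.0, 1.0], "twist": [-1.2, -2.9, 2.8]}, {"gripper": 0, "translation": [-34.0, -2.0, 2.0], "twist": [-1.2, -2.9, 2.8]}, {"gripper": 0, "translation": [-34.0, 0.0, 4.0], "twist": [-1.2, -2.9, 2.8]}, {"gripper": 0, "translation": [-34.0, 1.0, 6.0], "twist": [-1.2, -2.9, 2.8]}]
```

View pics/w9c.png

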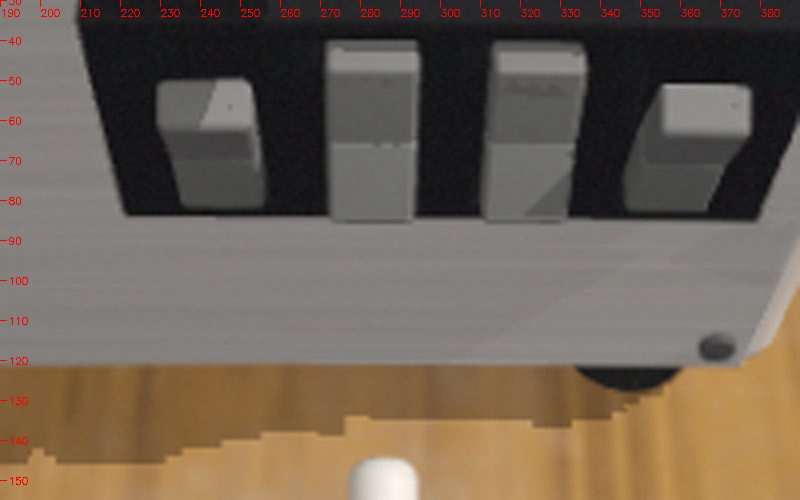

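Rocker 2 now looks just like rocker 3; rockers 1 and 4 are unchanged. Returning to the plate, going straight up first to clear the jigger.

Request:
move_arm(
  series=[
    {"gripper": 0, "translation": [18, 0, -24], "twist": [0, 0, 0]},
    {"gripper": 0, "translation": [21, 0, -27], "twist": [0, 0, 0]},
    {"gripper": 0, "translation": [21, 0, -27], "twist": [0, 0, 0]},
    {"gripper": 0, "translation": [12, 0, -15], "twist": [0, 0, 0]},
  ],
)

```text
time: 8.83
tool_pos: [625.8, 95.6, 172.0]
tcp_rot: [-179.7, -37.9, 90.4]
ft_force: [1.5, 0.4, 0.2]
finger_gap: 5.3
```

Run:
```python
from h import *
p,q=pose();print(p,r.sense()["tcp_rot"])
plan([478.5,-217.9,90],rot(55.5,11.4),0,step=36)
```

```text
[625.83950723  95.55403296 172.01407534] [-179.70390875  -37.94448326   90.36159079]
10
[{"gripper": 0, "translation": [-30.0, -15.0, -13.0], "twist": [-1.5, -2.6, 3.2]}, {"gripper": 0, "translation": [-31.0, -13.0, -12.0], "twist": [-1.5, -2.6, 3.2]}, {"gripper": 0, "translation": [-32.0, -11.0, -11.0], "twist": [-1.5, -2.6, 3.2]}, {"gripper": 0, "translation": [-33.0, -9.0, -9.0], "twist": [-1.5, -2.6, 3.2]}, {"gripper": 0, "translation": [-34.0, -7.0, -8.0], "twist": [-1.5, -2.6, 3.2]}, {"gripper": 0, "translation": [-35.0, -5.0, -7.0], "twist": [-1.5, -2.6, 3.2]}, {"gripper": 0, "translation": [-35.0, -3.0, -5.0], "twist": [-1.5, -2.6, 3.2]}, {"gripper": 0, "translation": [-35.0, 0.0, -4.0], "twist": [-1.5, -2.6, 3.2]}]
[{"gripper": 0, "translation": [-35.0, 2.0, -2.0], "twist": [-1.5, -2.6, 3.2]}, {"gripper": 0, "translation": [-35.0, 4.0, 0.0], "twist": [-1.5, -2.6, 3.2]}]
```

Request:
move_arm(
  series=[
    {"gripper": 0, "translation": [-30, -15, -13], "twist": [-1.5, -2.6, 3.2]},
    {"gripper": 0, "translation": [-31, -13, -12], "twist": [-1.5, -2.6, 3.2]},
    {"gripper": 0, "translation": [-32, -11, -11], "twist": [-1.5, -2.6, 3.2]},
    {"gripper": 0, "translation": [-33, -9, -9], "twist": [-1.5, -2.6, 3.2]},
    {"gripper": 0, "translation": [-34, -7, -8], "twist": [-1.5, -2.6, 3.2]},
    {"gripper": 0, "translation": [-35, -5, -7], "twist": [-1.5, -2.6, 3.2]},
    {"gripper": 0, "translation": [-35, -3, -5], "twist": [-1.5, -2.6, 3.2]},
    {"gripper": 0, "translation": [-35, 0, -4], "twist": [-1.5, -2.6, 3.2]},
  ],
)

```text
time: 9.5
tool_pos: [508.8, -157.0, 116.6]
tcp_rot: [-179.8, -16.0, 61.9]
ft_force: [0.8, 0.4, -0.8]
finger_gap: 4.8
```

Request:
move_arm(
  series=[
    {"gripper": 0, "translation": [-35, 2, -2], "twist": [-1.5, -2.6, 3.2]},
    {"gripper": 0, "translation": [-20, 4, 0], "twist": [-1.5, -2.6, 3.2]},
    {"gripper": 0, "translation": [0, 0, 0], "twist": [0, 0, 0]},
  ],
)

```text
time: 9.75
tool_pos: [483.8, -211.2, 103.0]
tcp_rot: [178.6, -10.5, 54.6]
ft_force: [0.4, 0.7, -1.4]
finger_gap: 5.0
```

Run:
```python
from h import *
p,q=pose();print(p,r.sense()["tcp_rot"])
plan([478.5,-217.9,20],rot(55.5,11.4),0,step=16,nd=1)
```

```text
[ 483.82129859 -211.24067893  103.00521506] [178.63433694 -10.46443973  54.59132478]
6
[{"gripper": 0, "translation": [-3.9, -0.4, 13.3], "twist": [0.3, 0.2, -0.1]}, {"gripper": 0, "translation": [-3.9, -0.3, 13.3], "twist": [0.3, 0.2, -0.1]}, {"gripper": 0, "translation": [-4.0, -0.3, 13.3], "twist": [0.3, 0.2, -0.1]}, {"gripper": 0, "translation": [-4.0, -0.2, 13.3], "twist": [0.3, 0.2, -0.1]}, {"gripper": 0, "translation": [-4.1, -0.2, 13.3], "twist": [0.3, 0.2, -0.1]}, {"gripper": 0, "translation": [-4.1, -0.2, 13.3], "twist": [0.3, 0.2, -0.1]}]
```

Request:
move_arm(
  series=[
    {"gripper": 0, "translation": [-4, 0, 13], "twist": [0.3, 0.2, 0]},
    {"gripper": 0, "translation": [-4, 0, 13], "twist": [0.3, 0.2, 0]},
    {"gripper": 0, "translation": [-4, 0, 13], "twist": [0.3, 0.2, 0]},
    {"gripper": 0, "translation": [-4, 0, 13], "twist": [0.3, 0.2, 0]},
    {"gripper": 0, "translation": [-4, 0, 12], "twist": [0.3, 0.2, 0]},
    {"gripper": 0, "translation": [-3, 0, 8], "twist": [0, 0, 0]},
    {"gripper": 0, "translation": [0, 0, 0], "twist": [0, 0, 0]},
  ],
)

```text
time: 10.33
tool_pos: [481.2, -211.8, 19.4]
tcp_rot: [-179.5, -12.2, 55.3]
ft_force: [-0.3, 0.7, -1.1]
finger_gap: 4.8
```

Run:
```python
from h import *
p,q=pose();print(p,r.sense()["tcp_rot"],r.sense()["ft_force"])
plan([478.5,-217.9,11.5],rot(55.5,11.4),0,step=4,nd=1)
```

```text
[ 481.17913777 -211.82760187   19.38094334] [-179.47453566  -12.15665558   55.2737317 ] [-0.25531874  0.69014393 -1.14100131]
3
[{"gripper": 0, "translation": [-2.7, 0.4, 2.1], "twist": [-0.2, -0.3, -0.1]}, {"gripper": 0, "translation": [-2.7, 0.4, 2.1], "twist": [-0.2, -0.3, -0.1]}, {"gripper": 0, "translation": [-2.7, 0.4, 2.1], "twist": [-0.2, -0.3, -0.1]}]
```

Request:
move_arm(
  series=[
    {"gripper": 0, "translation": [-2.5, 0.4, 2], "twist": [-0.2, -0.3, 0]},
    {"gripper": 0, "translation": [-2.5, 0.4, 2], "twist": [0, -0.3, 0]},
    {"gripper": 0, "translation": [-2, 0, 2], "twist": [0, 0, 0]},
    {"gripper": 0, "translation": [0, 0, 0], "twist": [0, 0, 0]},
  ],
)

```text
time: 10.67
tool_pos: [479.2, -215.6, 11.0]
tcp_rot: [-179.6, -11.6, 55.4]
ft_force: [-1.3, 0.7, 0.3]
finger_gap: 5.0
```

Request:
move_arm(
  series=[
    {"gripper": 0.1, "translation": [0, 0, 0], "twist": [0, 0, 0]},
    {"gripper": 0.15, "translation": [0, 0, 0], "twist": [0, 0, 0]},
    {"gripper": 0.2, "translation": [0, 0, 0], "twist": [0, 0, 0]},
    {"gripper": 0.35, "translation": [0, 0, 0], "twist": [0, 0, 0]},
    {"gripper": 0.35, "translation": [0, 0, 0], "twist": [0, 0, 0]},
    {"gripper": 0.35, "translation": [3, 0, -15], "twist": [0, 0, 0]},
    {"gripper": 0.35, "translation": [6, 0, -30], "twist": [0, 0, 0]},
    {"gripper": 0.35, "translation": [6, 0, -30], "twist": [0, 0, 0]},
  ],
)

```text
time: 11.33
tool_pos: [475.5, -213.6, 84.0]
tcp_rot: [-179.0, -11.6, 55.3]
ft_force: [-0.1, -0.7, 0.0]
finger_gap: 30.0
```

Request:
move_arm(
  series=[
    {"gripper": 0.35, "translation": [8, 0, -38], "twist": [0, 0, 0]},
    {"gripper": 0.35, "translation": [8, 0, -38], "twist": [0, 0, 0]},
    {"gripper": 0.35, "translation": [0, 0, 0], "twist": [0, 0, 0]},
  ],
)

```text
time: 11.58
tool_pos: [477.9, -214.9, 170.2]
tcp_rot: [-179.4, -11.6, 55.4]
ft_force: [0.7, -1.2, 1.0]
finger_gap: 29.8
```

Run:
```python
from h import *
p,q=pose();print(p,r.sense()["tcp_rot"],r.sense()["finger_gap"])
c,im=save("wrist","w10");t,tm=save("top","t10")
g=(im.min(axis=2)>140).astype(np.uint8);n,l,st,ce=cv2.connectedComponentsWithStats(g)
e=proj(c,[[514,-163,11],[431,-281.5,16]]);print("expected if unmoved",e)
for i in range(1,n):
    if st[i,4]>300: print(st[i],ce[i].round(1))
```

```text
[ 477.93497834 -214.88170359  170.16112246] [-179.35249809  -11.59511142   55.37225383] 29.750860331884432
expected if unmoved [[286.56245367 161.9596651 ]
 [285.21014116 304.08705722]]
[   0    0  123  101 9058] [58.8 45.1]
[ 229  121  112  186 2026] [289.2 202.5]
[ 277  159   21  141 1241] [288.1 233.8]
[    0   186   133   234 13779] [ 43.1 318.1]
[  412   212   148   208 13974] [510.3 316.3]
[230 259  21  49 499] [240.2 282. ]
[374 368  42  52 758] [391.4 397.7]
```

The tool lies back on the plate almost exactly where it was (rows 159–300 at columns 277–298, as predicted). Next the lever: I'll clamp its peg lightly between the pads at 45° lean, because at 38° the gripper body would come within a few mm of the infeed table.

```bash
cat > lev.py <<'E'
from h import *
from fit import w2
P=np.load("P.npy");Q=rot(np.degrees(P[2]),45);z=Q.apply([0,0,1])
def peg(k,off=36):
    a=-.36+.24*k;return w2(P,(-91.5-off,58-55*np.sin(a),42+55*np.cos(a)))
def tcp(k,back=0,depth=9): return peg(k)+z*(depth-back)
def st():
    s=r.sense();print("tcp",s["tool_pos"].round(1),s["tcp_rot"].round(1),"F",s["ft_force"].round(1),"gap",round(s["finger_gap"],1))
E
python3 - <<'E'
from lev import *
st();print([peg(k).round(1) for k in range(4)],tcp(0),tcp(0,60))
plan(tcp(0,60),Q,.45,step=38)
E
```

```text
tcp [ 475.6 -213.4  164. ] [-178.9  -11.6   55.3] F [-0.6 -0.6 -0.4] gap 30.1
[array([493.1, 176. ,  93.5]), array([505.9, 176.3,  96.6]), array([519.1, 176.5,  96.6]), array([531.9, 176.7,  93.5])] [492.99307039 182.40533158  87.11036427] [493.75578002 139.98578097 129.53677114]
10
[{"gripper": 0.45, "translation": [29.0, -18.0, 10.0], "twist": [1.6, 3.2, -3.2]}, {"gripper": 0.45, "translation": [29.0, -17.0, 12.0], "twist": [1.6, 3.2, -3.2]}, {"gripper": 0.45, "translation": [29.0, -15.0, 14.0], "twist": [1.6, 3.2, -3.2]}, {"gripper": 0.45, "translation": [29.0, -12.0, 16.0], "twist": [1.6, 3.2, -3.2]}, {"gripper": 0.45, "translation": [29.0, -10.0, 18.0], "twist": [1.6, 3.2, -3.2]}, {"gripper": 0.45, "translation": [28.0, -8.0, 20.0], "twist": [1.6, 3.2, -3.2]}, {"gripper": 0.45, "translation": [28.0, -6.0, 22.0], "twist": [1.6, 3.2, -3.2]}, {"gripper": 0.45, "translation": [27.0, -4.0, 23.0], "twist": [1.6, 3.2, -3.2]}]
[{"gripper": 0.45, "translation": [25.0, -2.0, 25.0], "twist": [1.6, 3.2, -3.2]}, {"gripper": 0.45, "translation": [24.0, 0.0, 26.0], "twist": [1.6, 3.2, -3.2]}]
```

Request:
move_arm(
  series=[
    {"gripper": 0.45, "translation": [29, -18, 10], "twist": [1.6, 3.2, -3.2]},
    {"gripper": 0.45, "translation": [29, -17, 12], "twist": [1.6, 3.2, -3.2]},
    {"gripper": 0.45, "translation": [29, -15, 14], "twist": [1.6, 3.2, -3.2]},
    {"gripper": 0.45, "translation": [29, -12, 16], "twist": [1.6, 3.2, -3.2]},
    {"gripper": 0.45, "translation": [29, -10, 18], "twist": [1.6, 3.2, -3.2]},
    {"gripper": 0.45, "translation": [28, -8, 20], "twist": [1.6, 3.2, -3.2]},
    {"gripper": 0.45, "translation": [28, -6, 22], "twist": [1.6, 3.2, -3.2]},
    {"gripper": 0.45, "translation": [24, -4, 20], "twist": [1.6, 3.2, -3.2]},
  ],
)

```text
time: 12.35
tool_pos: [484.6, 74.1, 128.3]
tcp_rot: [-177.3, -39.5, 82.8]
ft_force: [0.5, 0.4, -0.7]
finger_gap: 38.4
```

Request:
move_arm(
  series=[
    {"gripper": 0.45, "translation": [12, 0, 12], "twist": [1.6, 3.2, -3.2]},
    {"gripper": 0.45, "translation": [0, 0, 0], "twist": [0, 0, 0]},
  ],
)

```text
time: 12.52
tool_pos: [481.7, 97.2, 121.7]
tcp_rot: [-177.8, -43.4, 86.9]
ft_force: [0.1, 0.9, -1.2]
finger_gap: 38.5
```

Run:
```python
from lev import *
st();plan(tcp(0,35),Q,.45,step=14)
c,im=save("wrist","w11");print(proj(c,[peg(0),peg(0,42.5),peg(0,18)]))
```

```text
tcp [481.7  97.2 121.7] [-177.8  -43.4   86.9] F [ 0.1  0.9 -1.2] gap 38.5
5
[{"gripper": 0.45, "translation": [8.0, 2.0, 10.0], "twist": [0.1, 0.3, -0.6]}, {"gripper": 0.45, "translation": [7.0, 2.0, 10.0], "twist": [0.1, 0.3, -0.6]}, {"gripper": 0.45, "translation": [7.0, 2.0, 10.0], "twist": [0.1, 0.3, -0.6]}, {"gripper": 0.45, "translation": [7.0, 2.0, 10.0], "twist": [0.1, 0.3, -0.6]}, {"gripper": 0.45, "translation": [7.0, 2.0, 10.0], "twist": [0.1, 0.3, -0.6]}]
[[298.16627988 172.37559828]
 [298.77410011 180.45963465]
 [296.55668312 151.05927448]]
```

Run:
```python
from lev import *
c,im=load("w11");g=(im.max(axis=2)<50).astype(np.uint8)
n,l,s,ce=cv2.connectedComponentsWithStats(g)
for i in range(1,n):
    if s[i,4]>60: print(s[i],ce[i].round(1))
for v in range(135,200,5):
    m=np.where(g[v,255:345])[0];print(v,(m.min()+255,m.max()+255,len(m)) if len(m) else None)
```

```text
[ 59  59  66 231 669] [ 88.6 178.8]
[ 417  117  141   37 2110] [480.6 129.4]
[285 143  22  42 681] [296.3 162.2]
[324 261  19  84 752] [331.4 306.6]
[206 287  15  13  84] [214.9 293.7]
[ 34 296  26 107 451] [ 46.2 350.9]
[175 314  18  24 295] [185.2 326.4]
[ 377  314  116  106 3875] [433.4 381.1]
[190 332  41   9  93] [211.6 335.6]
[ 116  359   65   61 1682] [145.1 392.4]
[ 269  372  115   48 2405] [314.7 399.7]
[170 399  72  21 704] [206.8 409.8]
135 None
140 None
145 (np.int64(288), np.int64(303), 16)
150 (np.int64(285), np.int64(306), 22)
155 (np.int64(286), np.int64(305), 20)
160 (np.int64(289), np.int64(303), 15)
165 (np.int64(289), np.int64(304), 16)
170 (np.int64(290), np.int64(304), 15)
175 (np.int64(290), np.int64(305), 16)
180 (np.int64(290), np.int64(305), 16)
185 (np.int64(255), np.int64(262), 8)
190 None
195 None
```

Image code finds the peg at column 297, end near row 178–184, where the model predicts (298,172–180). Going in.

Request:
move_arm(
  series=[
    {"gripper": 0.45, "translation": [8, 2, 10], "twist": [0.1, 0.3, -0.6]},
    {"gripper": 0.45, "translation": [7, 2, 10], "twist": [0.1, 0.3, -0.6]},
    {"gripper": 0.45, "translation": [7, 2, 10], "twist": [0.1, 0.3, -0.6]},
    {"gripper": 0.45, "translation": [7, 2, 8], "twist": [0.1, 0.3, -0.6]},
    {"gripper": 0.45, "translation": [4, 2, 5], "twist": [0.1, 0.3, -0.6]},
    {"gripper": 0.45, "translation": [0, 0, 0], "twist": [0, 0, 0]},
  ],
)

```text
time: 13.07
tool_pos: [493.5, 151.6, 111.2]
tcp_rot: [180.0, -44.5, 90.5]
ft_force: [-0.5, -0.1, 0.5]
finger_gap: 38.7
```

Run:
```python
from lev import *
st();plan(tcp(0),Q,.45,step=10,nd=1)
```

```text
tcp [493.5 151.6 111.2] [180.  -44.5  90.5] F [-0.5 -0.1  0.5] gap 38.7
4
[{"gripper": 0.45, "translation": [1.3, -0.1, 9.7], "twist": [0.1, 0.1, -0.1]}, {"gripper": 0.45, "translation": [1.2, 0.0, 9.7], "twist": [0.1, 0.1, -0.1]}, {"gripper": 0.45, "translation": [1.2, 0.0, 9.7], "twist": [0.1, 0.1, -0.1]}, {"gripper": 0.45, "translation": [1.2, 0.0, 9.7], "twist": [0.1, 0.1, -0.1]}]
```

Request:
move_arm(
  series=[
    {"gripper": 0.45, "translation": [1.2, 0, 10], "twist": [0, 0, 0]},
    {"gripper": 0.45, "translation": [1.2, 0, 10], "twist": [0, 0, 0]},
    {"gripper": 0.45, "translation": [1.2, 0, 10], "twist": [0, 0, 0]},
    {"gripper": 0.45, "translation": [1, 0, 6], "twist": [0, 0, 0]},
    {"gripper": 0.45, "translation": [0, 0, 0], "twist": [0, 0, 0]},
  ],
)

```text
time: 13.48
tool_pos: [493.9, 182.6, 87.0]
tcp_rot: [179.8, -44.4, 90.6]
ft_force: [-0.4, -0.4, 0.2]
finger_gap: 38.1
```

Run:
```python
from lev import *
st();plan(tcp(0),Q,.45,step=10,nd=1)
```

```text
tcp [493.9 182.6  87. ] [179.8 -44.4  90.6] F [-0.4 -0.4  0.2] gap 38.1
1
[{"gripper": 0.45, "translation": [-0.1, -0.9, -0.3], "twist": [0.5, 0.6, -0.3]}]
```

Request:
move_arm(
  series=[
    {"gripper": 0.2, "translation": [0, 0, 0], "twist": [0, 0, 0]},
    {"gripper": 0.1, "translation": [0, 0, 0], "twist": [0, 0, 0]},
    {"gripper": 0.1, "translation": [0, 0, 0], "twist": [0, 0, 0]},
    {"gripper": 0.1, "translation": [0, 0, 0], "twist": [0, 0, 0]},
    {"gripper": 0.1, "translation": [0, 0, 0], "twist": [0, 0, 0]},
  ],
  force=20,
)

```text
time: 13.9
tool_pos: [492.3, 183.2, 86.2]
tcp_rot: [-179.9, -44.5, 90.5]
ft_force: [-1.4, 3.0, -2.3]
finger_gap: 11.1
```

Run:
```python
from lev import *
st();print(tcp(0));np.save("ref.npy",pose()[0]);plan(pose()[0]+tcp(1)-tcp(0),pose()[1],.1,step=2.6,nd=1)
```

```text
tcp [492.3 183.2  86.2] [-179.9  -44.5   90.5] F [-1.4  3.  -2.3] gap 11.1
[492.99307039 182.40533158  87.11036427]
6
[{"gripper": 0.1, "translation": [0.4, 2.1, -0.4], "twist": [0.0, 0.0, 0.0]}, {"gripper": 0.1, "translation": [0.4, 2.1, -0.4], "twist": [0.0, 0.0, 0.0]}, {"gripper": 0.1, "translation": [0.4, 2.1, -0.4], "twist": [0.0, 0.0, 0.0]}, {"gripper": 0.1, "translation": [0.4, 2.1, -0.4], "twist": [0.0, 0.0, 0.0]}, {"gripper": 0.1, "translation": [0.4, 2.1, -0.4], "twist": [0.0, 0.0, 0.0]}, {"gripper": 0.1, "translation": [0.4, 2.1, -0.4], "twist": [0.0, 0.0, 0.0]}]
```

Request:
move_arm(
  series=[
    {"gripper": 0.1, "translation": [0.4, 2.2, -0.4], "twist": [0, 0, 0]},
    {"gripper": 0.1, "translation": [0.4, 2.2, -0.4], "twist": [0, 0, 0]},
    {"gripper": 0.1, "translation": [0.4, 2.2, -0.4], "twist": [0, 0, 0]},
    {"gripper": 0.1, "translation": [0.4, 2.2, -0.4], "twist": [0, 0, 0]},
    {"gripper": 0.1, "translation": [0.4, 2.2, -0.4], "twist": [0, 0, 0]},
    {"gripper": 0.1, "translation": [0.4, 2.2, -0.4], "twist": [0, 0, 0]},
    {"gripper": 0.1, "translation": [0, 0, 0], "twist": [0, 0, 0]},
  ],
)

```text
time: 14.48
tool_pos: [504.3, 183.4, 90.1]
tcp_rot: [-179.5, -44.6, 90.4]
ft_force: [-2.2, 1.3, -0.8]
finger_gap: 10.6
```

Run:
```python
from lev import *
st();print(pose()[0]-np.load("ref.npy"))
```

```text
tcp [504.3 183.4  90.1] [-179.5  -44.6   90.4] F [-2.2  1.3 -0.8] gap 10.6
[11.90260302  0.25941694  3.91259426]
```

Request:
move_arm(
  series=[
    {"gripper": 0.22, "translation": [0, 0, 0], "twist": [0, 0, 0]},
    {"gripper": 0.22, "translation": [0, 0, 0], "twist": [0, 0, 0]},
    {"gripper": 0.22, "translation": [0, 0, 0], "twist": [0, 0, 0]},
    {"gripper": 0.22, "translation": [0, 0, 0], "twist": [0, 0, 0]},
    {"gripper": 0.22, "translation": [0, 0, 0], "twist": [0, 0, 0]},
    {"gripper": 0.22, "translation": [0, 0, 0], "twist": [0, 0, 0]},
  ],
)

```text
time: 14.98
tool_pos: [507.0, 182.1, 90.8]
tcp_rot: [-179.9, -44.4, 90.4]
ft_force: [-0.1, -0.5, 0.2]
finger_gap: 18.8
```

```bash
cat > pegpix.py <<'E'
from lev import *
import sys
st();print("d",(pose()[0]-np.load("ref.npy")).round(1))
c,im=save("wrist",sys.argv[1]);g=(im.max(axis=2)<50).astype(np.uint8)
for k in range(4):
    u,v=proj(c,peg(k,40))[0];print(k,round(u,1),round(v,1))
u,v=map(int,proj(c,pose()[0]-z*9)[0])
for y in range(v-30,v+20,6):
    m=np.where(g[y,u-60:u+60])[0];print(y,(m.min()+u-60,m.max()+u-60,len(m)) if len(m) else None)
E
python3 pegpix.py w12
```

```text
tcp [507.  182.1  90.8] [-179.9  -44.4   90.4] F [-0.1 -0.5  0.2] gap 18.8
d [14.6 -1.1  4.6]
0 255.0 294.4
1 281.0 292.9
2 308.4 292.6
3 334.0 293.6
255 None
261 (np.int64(263), np.int64(307), 30)
267 (np.int64(262), np.int64(308), 33)
273 (np.int64(237), np.int64(333), 59)
279 (np.int64(235), np.int64(335), 65)
285 (np.int64(234), np.int64(336), 66)
291 (np.int64(231), np.int64(338), 70)
297 (np.int64(230), np.int64(340), 69)
303 (np.int64(224), np.int64(342), 70)
```

Run:
```python
from h import *
c,im=load("w12");tile([(im,190,180)],"w12c",4,190,140)
```

```text
(no output)
```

View pics/w12c.png

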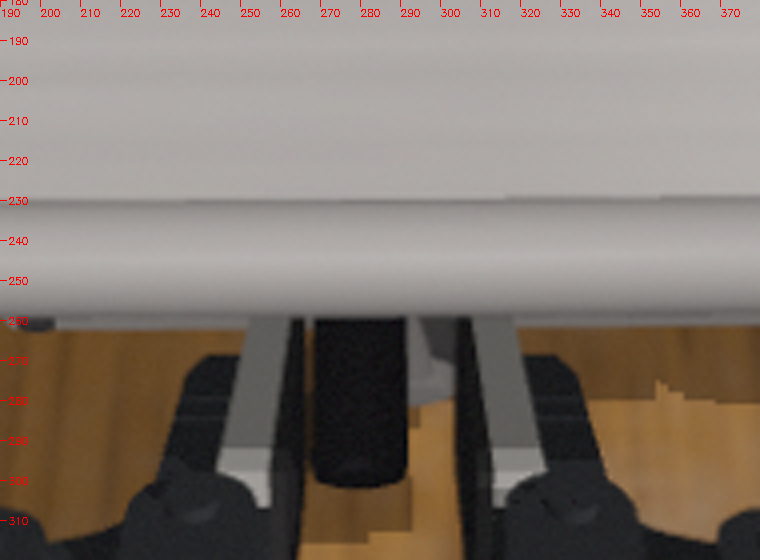

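Peg spans columns 268–292 (centre 280). The model puts notch +1 at 281 and notch +2 at 308, so the lever rests in notch +1. Re-clamping and moving to the next.

Request:
move_arm(
  series=[
    {"gripper": 0.1, "translation": [0, 0, 0], "twist": [0, 0, 0]},
    {"gripper": 0.1, "translation": [0, 0, 0], "twist": [0, 0, 0]},
    {"gripper": 0.1, "translation": [0, 0, 0], "twist": [0, 0, 0]},
    {"gripper": 0.1, "translation": [0, 0, 0], "twist": [0, 0, 0]},
  ],
)

```text
time: 15.37
tool_pos: [506.2, 182.1, 90.8]
tcp_rot: [-179.8, -44.5, 90.4]
ft_force: [-1.2, -0.5, 0.6]
finger_gap: 11.2
```

Run:
```python
from lev import *
st();p,q=pose();t=np.load("ref.npy")+tcp(2)-tcp(0);print(p,t);plan(t,q,.1,step=2.4,nd=1)
```

```text
tcp [506.2 182.1  90.8] [-179.8  -44.5   90.4] F [-1.2 -0.5  0.6] gap 11.2
[506.20187258 182.06773727  90.83802951] [518.30392384 183.62458724  89.34898997]
6
[{"gripper": 0.1, "translation": [0.0, 2.0, 0.3], "twist": [0.0, 0.0, 0.0]}, {"gripper": 0.1, "translation": [0.0, 2.0, 0.3], "twist": [0.0, 0.0, 0.0]}, {"gripper": 0.1, "translation": [0.0, 2.0, 0.3], "twist": [0.0, 0.0, 0.0]}, {"gripper": 0.1, "translation": [0.0, 2.0, 0.3], "twist": [0.0, 0.0, 0.0]}, {"gripper": 0.1, "translation": [0.0, 2.0, 0.3], "twist": [0.0, 0.0, 0.0]}, {"gripper": 0.1, "translation": [0.0, 2.0, 0.3], "twist": [0.0, 0.0, 0.0]}]
```

Request:
move_arm(
  series=[
    {"gripper": 0.1, "translation": [0, 2.1, 0], "twist": [0, 0, 0]},
    {"gripper": 0.1, "translation": [0, 2.1, 0], "twist": [0, 0, 0]},
    {"gripper": 0.1, "translation": [0, 2.1, 0], "twist": [0, 0, 0]},
    {"gripper": 0.1, "translation": [0, 2.1, 0], "twist": [0, 0, 0]},
    {"gripper": 0.1, "translation": [0, 2.1, 0], "twist": [0, 0, 0]},
    {"gripper": 0.1, "translation": [0, 2.1, 0], "twist": [0, 0, 0]},
    {"gripper": 0.1, "translation": [0, 0, 0], "twist": [0, 0, 0]},
  ],
)

```text
time: 15.95
tool_pos: [518.6, 182.4, 91.6]
tcp_rot: [-179.6, -44.5, 90.5]
ft_force: [-3.6, -2.9, 5.7]
finger_gap: 10.6
```

Run:
```python
from lev import *
st();print((pose()[0]-np.load("ref.npy")).round(1))
```

```text
tcp [518.6 182.4  91.6] [-179.6  -44.5   90.5] F [-3.6 -2.9  5.7] gap 10.6
[26.2 -0.8  5.4]
```

Request:
move_arm(
  series=[
    {"gripper": 0.22, "translation": [0, 0, 0], "twist": [0, 0, 0]},
    {"gripper": 0.22, "translation": [0, 0, 0], "twist": [0, 0, 0]},
    {"gripper": 0.22, "translation": [-1.4, 0, 1.4], "twist": [0, 0, 0]},
    {"gripper": 0.22, "translation": [0, 0, 0], "twist": [0, 0, 0]},
    {"gripper": 0.22, "translation": [0, 0, 0], "twist": [0, 0, 0]},
    {"gripper": 0.22, "translation": [0, 0, 0], "twist": [0, 0, 0]},
  ],
)

```text
time: 16.45
tool_pos: [519.8, 182.3, 88.6]
tcp_rot: [-179.8, -44.5, 90.4]
ft_force: [-0.3, 0.4, -1.1]
finger_gap: 18.8
```

```bash
python3 pegpix.py w13
python3 - <<'E'
from h import *
c,im=load("w13");g=im.max(axis=2)
for y in (275,285,292,298): print(y,"".join("#" if a<50 else "." for a in g[y,240:340]))
E
```

```text
tcp [519.8 182.3  88.6] [-179.8  -44.5   90.4] F [-0.3  0.4 -1.1] gap 18.8
d [27.4 -0.8  2.4]
0 228.1 293.7
1 253.9 292.2
2 281.7 292.1
3 308.2 293.2
255 None
261 (np.int64(263), np.int64(307), 29)
267 (np.int64(262), np.int64(308), 33)
273 (np.int64(237), np.int64(333), 59)
279 (np.int64(235), np.int64(335), 64)
285 (np.int64(233), np.int64(336), 67)
291 (np.int64(231), np.int64(338), 70)
297 (np.int64(230), np.int64(340), 68)
303 (np.int64(225), np.int64(342), 69)
275 ########.............#####..########################............######............#############.....
285 ######.............#################################............########............#############...
292 #####.............##################################............#########.............##############
298 ####..............########...#######################.............########..............#############
```

Peg centre at column 280; notch +2 is predicted at 281.7. It rests in notch +2. Now the third.

Request:
move_arm(
  series=[
    {"gripper": 0.1, "translation": [0, 0, 0], "twist": [0, 0, 0]},
    {"gripper": 0.1, "translation": [0, 0, 0], "twist": [0, 0, 0]},
    {"gripper": 0.1, "translation": [0, 0, 0], "twist": [0, 0, 0]},
    {"gripper": 0.1, "translation": [0, 0, 0], "twist": [0, 0, 0]},
  ],
)

```text
time: 16.83
tool_pos: [519.2, 182.3, 88.8]
tcp_rot: [-179.7, -44.5, 90.4]
ft_force: [-1.0, -0.7, 0.8]
finger_gap: 10.8
```

Run:
```python
from lev import *
st();p,q=pose();t=np.load("ref.npy")+tcp(3)-tcp(0);print(p,t);plan(t,q,.1,step=2.4,nd=1)
```

```text
tcp [519.2 182.3  88.8] [-179.7  -44.5   90.4] F [-1.  -0.7  0.8] gap 10.8
[519.18349754 182.2781997   88.75432285] [531.09276821 183.8545325   86.2188403 ]
6
[{"gripper": 0.1, "translation": [-0.1, 2.0, 0.5], "twist": [0.0, 0.0, 0.0]}, {"gripper": 0.1, "translation": [-0.1, 2.0, 0.5], "twist": [0.0, 0.0, 0.0]}, {"gripper": 0.1, "translation": [-0.1, 2.0, 0.5], "twist": [0.0, 0.0, 0.0]}, {"gripper": 0.1, "translation": [-0.1, 2.0, 0.5], "twist": [0.0, 0.0, 0.0]}, {"gripper": 0.1, "translation": [-0.1, 2.0, 0.5], "twist": [0.0, 0.0, 0.0]}, {"gripper": 0.1, "translation": [-0.1, 2.0, 0.5], "twist": [0.0, 0.0, 0.0]}]
```

Request:
move_arm(
  series=[
    {"gripper": 0.1, "translation": [-0.3, 2, 0.3], "twist": [0, 0, 0]},
    {"gripper": 0.1, "translation": [-0.3, 2, 0.3], "twist": [0, 0, 0]},
    {"gripper": 0.1, "translation": [-0.3, 2, 0.3], "twist": [0, 0, 0]},
    {"gripper": 0.1, "translation": [-0.3, 2, 0.3], "twist": [0, 0, 0]},
    {"gripper": 0.1, "translation": [-0.3, 2, 0.3], "twist": [0, 0, 0]},
    {"gripper": 0.1, "translation": [-0.3, 1.6, 0.3], "twist": [0, 0, 0]},
    {"gripper": 0.1, "translation": [0, 0, 0], "twist": [0, 0, 0]},
  ],
)

```text
time: 17.42
tool_pos: [531.3, 182.6, 86.2]
tcp_rot: [-179.6, -44.5, 90.4]
ft_force: [-3.3, -2.2, 2.4]
finger_gap: 10.7
```

Run:
```python
from lev import *
st();print((pose()[0]-np.load("ref.npy")).round(1))
```

```text
tcp [531.3 182.6  86.2] [-179.6  -44.5   90.4] F [-3.3 -2.2  2.4] gap 10.7
[39.  -0.6  0. ]
```

Request:
move_arm(
  series=[
    {"gripper": 0.25, "translation": [0, 0, 0], "twist": [0, 0, 0]},
    {"gripper": 0.25, "translation": [0, 0, 0], "twist": [0, 0, 0]},
    {"gripper": 0.25, "translation": [0, 0, 0], "twist": [0, 0, 0]},
    {"gripper": 0.25, "translation": [0, 0, 0], "twist": [0, 0, 0]},
    {"gripper": 0.25, "translation": [0, 0, 0], "twist": [0, 0, 0]},
  ],
)

```text
time: 17.83
tool_pos: [532.6, 182.5, 85.8]
tcp_rot: [-179.7, -44.5, 90.4]
ft_force: [0.0, -0.0, -0.2]
finger_gap: 21.3
```

```bash
python3 pegpix.py w14
python3 - <<'E'
from h import *
c,im=load("w14");g=im.max(axis=2)
for y in (275,285,292,298): print(y,"".join("#" if a<50 else "." for a in g[y,240:340]))
E
```

```text
tcp [532.6 182.5  85.8] [-179.7  -44.5   90.4] F [ 0.  -0.  -0.2] gap 21.3
d [40.3 -0.7 -0.4]
0 200.4 292.2
1 225.9 290.8
2 254.1 290.8
3 281.5 292.0
255 (np.int64(236), np.int64(293), 29)
261 (np.int64(235), np.int64(310), 33)
267 (np.int64(238), np.int64(311), 34)
273 (np.int64(234), np.int64(335), 59)
279 (np.int64(232), np.int64(337), 62)
285 (np.int64(231), np.int64(339), 64)
291 (np.int64(228), np.int64(341), 68)
297 (np.int64(227), np.int64(342), 68)
303 (np.int64(223), np.int64(342), 64)
275 #####.............######.....#######################...............######............############...
285 ###.............########.....#######################...............########............#############
292 #..............#########.....#######################...............#########.............###########
298 ...............#########.....######################................#########..............##########
```

The peg is at 280.5 against 281.5 predicted for notch +3, with free space on both sides of it. Retreating and heading for the guard.

Run:
```python
from lev import *
p,q=pose();a=(p-z*80,q);print(a[0])
a=plan([545,110,330],rot(91,20),0,start=a,step=38)
a=plan([568,250,365],rot(91,0),0,start=a,step=38)
```

```text
[533.61283639 125.90489516 142.38962414]
5
[{"gripper": 0, "translation": [24.0, 2.0, -29.0], "twist": [0.0, -4.9, -0.1]}, {"gripper": 0, "translation": [21.0, 2.0, -31.0], "twist": [0.0, -4.9, -0.1]}, {"gripper": 0, "translation": [19.0, 2.0, -33.0], "twist": [0.0, -4.9, -0.1]}, {"gripper": 0, "translation": [16.0, 2.0, -34.0], "twist": [0.0, -4.9, -0.1]}, {"gripper": 0, "translation": [13.0, 2.0, -35.0], "twist": [0.0, -4.9, -0.1]}]
4
[{"gripper": 0, "translation": [36.0, 6.0, 4.0], "twist": [0.0, -5.0, 0.0]}, {"gripper": 0, "translation": [36.0, 6.0, 1.0], "twist": [0.0, -5.0, 0.0]}, {"gripper": 0, "translation": [36.0, 6.0, -3.0], "twist": [0.0, -5.0, 0.0]}, {"gripper": 0, "translation": [36.0, 6.0, -6.0], "twist": [0.0, -5.0, 0.0]}]
```

Request:
move_arm(
  series=[
    {"gripper": 0.4, "translation": [0, 0, 0], "twist": [0, 0, 0]},
    {"gripper": 0.4, "translation": [0, 0, 0], "twist": [0, 0, 0]},
    {"gripper": 0.4, "translation": [0, 0, -10], "twist": [0, 0, 0]},
    {"gripper": 0.4, "translation": [0, 0, -20], "twist": [0, 0, 0]},
    {"gripper": 0.4, "translation": [0, 0, -30], "twist": [0, 0, 0]},
    {"gripper": 0.4, "translation": [0, 0, -30], "twist": [0, 0, 0]},
  ],
)

```text
time: 18.38
tool_pos: [528.5, 120.6, 148.0]
tcp_rot: [-178.9, -44.6, 90.1]
ft_force: [1.0, 0.3, -0.5]
finger_gap: 34.2
```

Request:
move_arm(
  series=[
    {"gripper": 0, "translation": [24, 3, -29], "twist": [0, -4.9, 0]},
    {"gripper": 0, "translation": [21, 3, -31], "twist": [0, -4.9, 0]},
    {"gripper": 0, "translation": [19, 3, -33], "twist": [0, -4.9, 0]},
    {"gripper": 0, "translation": [16, 3, -34], "twist": [0, -4.9, 0]},
    {"gripper": 0, "translation": [13, 3, -35], "twist": [0, -4.9, 0]},
    {"gripper": 0, "translation": [8, 0, -20], "twist": [0, 0, 0]},
    {"gripper": 0, "translation": [0, 0, 0], "twist": [0, 0, 0]},
  ],
)

```text
time: 18.97
tool_pos: [547.2, 95.0, 374.6]
tcp_rot: [-179.5, -18.8, 89.6]
ft_force: [0.7, -0.4, 0.1]
finger_gap: -0.2
```

Run:
```python
from lev import *
st()
t,tm=save("top","t15")
# handle now: dark pixels in the top view near (200,187)
g=(tm.max(axis=2)<45).astype(np.uint8);n,l,s,ce=cv2.connectedComponentsWithStats(g[140:240,150:260])
for i in range(1,n):
    if s[i,4]>40: print(s[i][:2]+[150,140],s[i][2:],ce[i]+[150,140])
c,im=load("t0");g=(im.max(axis=2)<45).astype(np.uint8);n,l,s,ce=cv2.connectedComponentsWithStats(g[140:240,150:260])
for i in range(1,n):
    if s[i,4]>40: print("t0",s[i][:2]+[150,140],s[i][2:],ce[i]+[150,140])
c,im=load("s0");g=(im.max(axis=2)<45).astype(np.uint8);n,l,s,ce=cv2.connectedComponentsWithStats(g[110:150,270:340])
for i in range(1,n):
    if s[i,4]>20: print("s0",s[i][:2]+[270,110],s[i][2:],ce[i]+[270,110])
plan([568,252,365],rot(91,0),0,step=36)
```

```text
tcp [547.2  95.  374.6] [-179.5  -18.8   89.6] F [ 0.7 -0.4  0.1] gap -0.2
[197 171] [  6  33 173] [199.79190751 186.86705202]
t0 [197 171] [  6  33 171] [199.8245614 186.9122807]
5
[{"gripper": 0, "translation": [29.0, 4.0, 12.0], "twist": [-0.1, -3.8, -0.3]}, {"gripper": 0, "translation": [30.0, 4.0, 10.0], "twist": [-0.1, -3.8, -0.3]}, {"gripper": 0, "translation": [30.0, 4.0, 8.0], "twist": [-0.1, -3.8, -0.3]}, {"gripper": 0, "translation": [31.0, 4.0, 6.0], "twist": [-0.1, -3.8, -0.3]}, {"gripper": 0, "translation": [31.0, 5.0, 4.0], "twist": [-0.1, -3.8, -0.3]}]
```

Request:
move_arm(
  series=[
    {"gripper": 0, "translation": [29, 4, 12], "twist": [0, -3.8, -0.3]},
    {"gripper": 0, "translation": [30, 4, 9], "twist": [0, -3.8, -0.3]},
    {"gripper": 0, "translation": [30, 4, 7], "twist": [0, -3.8, -0.3]},
    {"gripper": 0, "translation": [31, 4, 5], "twist": [0, -3.8, -0.3]},
    {"gripper": 0, "translation": [25, 4, 3], "twist": [0, -3.8, -0.3]},
    {"gripper": 0, "translation": [0, 0, 0], "twist": [0, 0, 0]},
  ],
)

```text
time: 19.52
tool_pos: [568.3, 238.7, 357.2]
tcp_rot: [-179.3, 1.2, 90.1]
ft_force: [1.2, -0.0, -0.4]
finger_gap: 0.1
```

Run:
```python
from lev import *
st();a=plan([567,253,335],rot(91,0),0,step=12)
th=np.radians(np.linspace(42.1,6.7,9));print(np.c_[348.3-121*np.cos(th),242.5+121*np.sin(th)+9].round(0))
```

```text
tcp [568.3 238.7 357.2] [-179.3    1.2   90.1] F [ 1.2 -0.  -0.4] gap 0.1
3
[{"gripper": 0, "translation": [5.0, 0.0, 7.0], "twist": [-0.2, 0.4, -0.3]}, {"gripper": 0, "translation": [5.0, 0.0, 7.0], "twist": [-0.2, 0.4, -0.3]}, {"gripper": 0, "translation": [5.0, 0.0, 7.0], "twist": [-0.2, 0.4, -0.3]}]
[[259. 333.]
 [253. 325.]
 [247. 318.]
 [242. 310.]
 [238. 301.]
 [235. 293.]
 [232. 284.]
 [230. 275.]
 [228. 266.]]
```

Request:
move_arm(
  series=[
    {"gripper": 0, "translation": [8, 0, 6], "twist": [0, 0, 0]},
    {"gripper": 0, "translation": [6, 0, 7], "twist": [0, 0, 0]},
    {"gripper": 0, "translation": [4, 0, 8], "twist": [0, 0, 0]},
    {"gripper": 0, "translation": [-4, 0, 8], "twist": [0, 0, 0]},
    {"gripper": 0, "translation": [-5, 0, 8], "twist": [0, 0, 0]},
    {"gripper": 0, "translation": [-5, 0, 8], "twist": [0, 0, 0]},
  ],
)

```text
time: 20.02
tool_pos: [566.1, 239.3, 302.4]
tcp_rot: [-178.7, 1.3, 90.1]
ft_force: [0.1, -0.4, -0.3]
finger_gap: 0.4
```

Run:
```python
from lev import *
st();plan([567,230,275],rot(91,0),0,step=10)
```

```text
tcp [566.1 239.3 302.4] [-178.7    1.3   90.1] F [ 0.1 -0.4 -0.3] gap 0.4
3
[{"gripper": 0, "translation": [-3.0, 0.0, 9.0], "twist": [-0.4, 0.4, -0.3]}, {"gripper": 0, "translation": [-3.0, 0.0, 9.0], "twist": [-0.4, 0.4, -0.3]}, {"gripper": 0, "translation": [-3.0, 0.0, 9.0], "twist": [-0.4, 0.4, -0.3]}]
```

Run:
```python
from lev import *
c,im=save("wrist","w16")
for t in (42.1,30,24,18):
    t=np.radians(t);h=[[567+d,348.3-121*np.cos(t),242.5+121*np.sin(t)] for d in(-38,38)];print(np.degrees(t).round(),proj(c,h).round(0).tolist())
d,tm=save("top","t16");g=(tm.max(axis=2)<45)[140:240,150:260].astype(np.uint8);n,l,s,ce=cv2.connectedComponentsWithStats(g)
for i in range(1,n):
    if s[i,4]>20: print("top",s[i][:2]+[150,140],s[i][2:],ce[i]+[150,140])
print(proj(d,[[567,258.5,323.7],[567,239,292]]))
s=cv2.resize(im,(112,84),interpolation=cv2.INTER_AREA).max(axis=2)
for y in range(20,84,2): print(y*5,"".join("#" if a<50 else "+" if a<110 else "." for a in s[y]))
```

```text
42.0 [[196.0, 261.0], [373.0, 263.0]]
30.0 [[211.0, 267.0], [360.0, 269.0]]
24.0 [[216.0, 266.0], [355.0, 268.0]]
18.0 [[221.0, 263.0], [351.0, 264.0]]
top [197 193] [ 12  16 104] [202.80769231 200.81730769]
[[200.0468749  187.33617782]
 [210.23218971 188.99278856]]
100 ...............+................................................................................................
110 ................................................................................................................
120 ...................+............................................................................................
130 ................................................................................................................
140 ..........................+++..+++++....+.....+..........................................++.....................
150 ................................................................................................................
160 ........................................................................................++................++....
170 ..........
[... 2210 characters left out ...]
60 ......................+#############+.+#################..+################+.+##############++++++++++++++++++++
370 ..................+################+###################+..+###################+################+++++++++++++++++
380 ...............####################################################################################+++++++++++++
390 ...........+##########################################################################################++.....+..
400 ........+############++++################################################################++++############+......
410 .......+#############++++++++########################################################++++++++#############+.....
```

The handle now measures about 160 px wide, which fits a guard line of about 27°, so it is following. Continuing down.

Request:
move_arm(
  series=[
    {"gripper": 0, "translation": [-3, 0, 9], "twist": [0, 0, 0]},
    {"gripper": 0, "translation": [-3, 0, 9], "twist": [0, 0, 0]},
    {"gripper": 0, "translation": [-2, 0, 9], "twist": [0, 0, 0]},
    {"gripper": 0, "translation": [0, 0, 0], "twist": [0, 0, 0]},
  ],
)

```text
time: 20.45
tool_pos: [565.5, 227.0, 273.0]
tcp_rot: [-178.7, 1.3, 89.8]
ft_force: [-0.9, -0.1, -1.6]
finger_gap: 0.2
```

Request:
move_arm(
  series=[
    {"gripper": 0, "translation": [-1, 0, 5], "twist": [0, 0, 0]},
    {"gripper": 0, "translation": [0, 0, 3], "twist": [0, 0, 0]},
    {"gripper": 0, "translation": [0, 0, 0], "twist": [0, 0, 0]},
  ],
)

```text
time: 20.7
tool_pos: [565.5, 225.5, 265.7]
tcp_rot: [-178.8, 1.3, 89.8]
ft_force: [-2.3, -0.8, 2.2]
finger_gap: 0.3
```

Keep pressing gently until the force shows the stop.

Request:
move_arm(
  series=[
    {"gripper": 0, "translation": [0, 0, 2], "twist": [0, 0, 0]},
    {"gripper": 0, "translation": [0, 0, 2], "twist": [0, 0, 0]},
    {"gripper": 0, "translation": [0, 0, 0], "twist": [0, 0, 0]},
  ],
)

```text
time: 20.95
tool_pos: [565.8, 225.7, 266.3]
tcp_rot: [-179.0, 1.2, 89.8]
ft_force: [0.1, 0.5, 0.8]
finger_gap: 0.0
```

Run:
```python
from lev import *
st()
c,im=save("wrist","w17")
for t in (20,12,9,6.7):
    t=np.radians(t);h=[[567+d,348.3-121*np.cos(t),242.5+121*np.sin(t)] for d in(-42,42)];print(np.degrees(t).round(1),proj(c,h).round(0).tolist())
g=im.max(axis=2)<50
for y in range(235,290,6):
    m=np.where(g[y,150:420])[0];print(y,(m.min()+150,m.max()+150) if len(m) else None)
```

```text
tcp [565.8 225.7 266.3] [-179.     1.2   89.8] F [0.1 0.5 0.8] gap 0.0
20.0 [[193.0, 278.0], [379.0, 279.0]]
12.0 [[203.0, 269.0], [369.0, 269.0]]
9.0 [[206.0, 265.0], [366.0, 265.0]]
6.7 [[209.0, 261.0], [364.0, 262.0]]
235 None
241 (np.int64(212), np.int64(368))
247 (np.int64(210), np.int64(370))
253 (np.int64(209), np.int64(370))
259 (np.int64(209), np.int64(369))
265 (np.int64(211), np.int64(368))
271 (np.int64(259), np.int64(310))
277 (np.int64(257), np.int64(313))
283 (np.int64(256), np.int64(315))
289 (np.int64(254), np.int64(316))
```

Request:
move_arm(
  series=[
    {"gripper": 0, "translation": [0, 0, 5], "twist": [0, 0, 0]},
    {"gripper": 0, "translation": [0, 0, 5], "twist": [0, 0, 0]},
  ],
)

```text
time: 21.17
tool_pos: [566.9, 226.1, 264.8]
tcp_rot: [-179.5, 1.1, 89.9]
ft_force: [-20.1, -8.0, 37.8]
finger_gap: 0.3
```

Request:
move_arm(
  series=[
    {"gripper": 0, "translation": [0, 0, 8], "twist": [0, 0, 0]},
    {"gripper": 0, "translation": [0, 0, 8], "twist": [0, 0, 0]},
  ],
)

```text
time: 21.33
tool_pos: [567.1, 226.1, 264.6]
tcp_rot: [179.9, 0.9, 89.9]
ft_force: [-24.9, -8.7, 45.2]
finger_gap: -0.4
```

A hard stop at z = 265 (45 N), which matches the shut height (256.5 + 9 mm). Lifting away and checking.

Request:
move_arm(
  series=[
    {"gripper": 0, "translation": [0, 0, -15], "twist": [0, 0, 0]},
    {"gripper": 0, "translation": [0, 0, -30], "twist": [0, 0, 0]},
    {"gripper": 0, "translation": [-10, 0, -35], "twist": [0, 0, 0]},
    {"gripper": 0, "translation": [-35, 0, -20], "twist": [0, 4, 0]},
    {"gripper": 0, "translation": [-38, 0, 0], "twist": [0, 5, 0]},
    {"gripper": 0, "translation": [-38, 0, 0], "twist": [0, 6, 0]},
    {"gripper": 0, "translation": [-38, 0, 0], "twist": [0, 7, 0]},
    {"gripper": 0, "translation": [-38, 0, 0], "twist": [0, 7, 0]},
  ],
)

```text
time: 22.0
tool_pos: [570.2, 44.8, 349.2]
tcp_rot: [178.0, -28.8, 92.3]
ft_force: [2.2, 0.8, 0.1]
finger_gap: -0.1
```

Request:
move_arm(
  series=[
    {"gripper": 0, "translation": [-34, 0, 15], "twist": [0, 7, 0]},
    {"gripper": 0, "translation": [-30, 0, 20], "twist": [0, 7, 0]},
    {"gripper": 0, "translation": [-20, 0, 15], "twist": [0, 6, 0]},
    {"gripper": 0, "translation": [0, 0, 0], "twist": [0, 0, 0]},
  ],
)

```text
time: 22.33
tool_pos: [575.2, -7.9, 255.3]
tcp_rot: [176.6, -49.9, 92.7]
ft_force: [-0.4, -0.2, -3.3]
finger_gap: 0.1
```

Run:
```python
from lev import *
st()
d,tm=save("top","t18")
def dark(im,x0,x1,y0,y1,a,th=45):
    n,l,s,ce=cv2.connectedComponentsWithStats((im.max(axis=2)<th)[y0:y1,x0:x1].astype(np.uint8))
    for i in range(1,n):
        if s[i,4]>a: print(s[i][:2]+[x0,y0],s[i][2:],(ce[i]+[x0,y0]).round(1))
dark(tm,150,260,140,240,20)
for t in (42.1,12,9.6,6.7): 
    t=np.radians(t);print(proj(d,[567,348.3-121*np.cos(t),242.5+121*np.sin(t)]))
c,im=save("wrist","w18")
print("pegs",[proj(c,peg(k,40))[0].round(0) for k in range(4)],"rockers",[proj(c,w2(P,(-103,P[3]+y,92)))[0].round(0) for y in(33,11,-11,-33)])
dark(im,100,460,20,330,100,50)
_,t0=load("t0")
cc=[(tm,330,200),(t0,330,200)]
g=lambda im:(im[205:260,340:402].min(axis=2)>130)
print("plate diff px",np.abs(tm[205:260,340:402].astype(int)-t0[205:260,340:402]).max(axis=2).mean())
for (x,y,n) in((282,256,"tin"),(316,174,"jig"),(391,168,"mould")):
    print(n,np.abs(tm[y-15:y+15,x-20:x+20].astype(int)-t0[y-15:y+15,x-20:x+20]).mean())
```

```text
tcp [575.2  -7.9 255.3] [176.6 -49.9  92.7] F [-0.4 -0.2 -3.3] gap 0.1
[214 176] [  5  30 144] [215.9 190.6]
[[200.0445231  187.34019911]]
[[215.37430041 190.18800382]]
[[216.05008814 190.42395597]]
[[216.75419969 190.7078234 ]]
pegs [array([213., 181.]), array([223., 180.]), array([233., 180.]), array([244., 181.])] rockers [array([305., 165.]), array([321., 166.]), array([338., 166.]), array([354., 166.])]
[232  20] [  91   17 1445] [278.3  27.5]
[100  57] [ 42 100 147] [118.5 109.4]
[292 155] [ 75  21 837] [327.6 163.1]
[239 163] [ 12  23 202] [243.9 173.2]
[282 259] [  7  40 222] [285.  279.7]
[226 269] [  97   61 1773] [272.6 310. ]
[169 308] [ 57  22 369] [200. 321.]
[319 308] [ 82  22 778] [351.8 321.3]
plate diff px 32.19589442815249
tin 3.7955555555555556
jig 20.33888888888889
mould 34.81138888888889
```

Run:
```python
from lev import *
c,_=load("w18");d,_=load("t18")
print("handle",tri([(c,(278.3,27.5)),(d,(215.9,190.6))]))
for t in (20,12,9.6,6.7):
    t=np.radians(t);print(proj(c,[567,348.3-121*np.cos(t),242.5+121*np.sin(t)]))
plan([400,100,380],rot(91,10),0,step=38)
```

```text
handle (array([568.62014912, 230.52147338, 256.30190867]), [np.float64(1.3095191855342914), np.float64(1.3095191855341914)])
[[275.84467815  -5.82455689]]
[[275.36259601  15.59048711]]
[[275.23429841  21.62286472]]
[[275.0897159   28.63006748]]
7
[{"gripper": 0, "translation": [24.0, -24.0, 0.0], "twist": [0.4, -5.6, 0.1]}, {"gripper": 0, "translation": [23.0, -24.0, -2.0], "twist": [0.4, -5.6, 0.1]}, {"gripper": 0, "translation": [23.0, -25.0, -4.0], "twist": [0.4, -5.6, 0.1]}, {"gripper": 0, "translation": [22.0, -25.0, -6.0], "twist": [0.4, -5.6, 0.1]}, {"gripper": 0, "translation": [22.0, -25.0, -8.0], "twist": [0.4, -5.6, 0.1]}, {"gripper": 0, "translation": [21.0, -25.0, -10.0], "twist": [0.4, -5.6, 0.1]}, {"gripper": 0, "translation": [20.0, -25.0, -12.0], "twist": [0.4, -5.6, 0.1]}]
```

The handle triangulates to z = 256.3, and shut is 256.5, so the guard is down. I'll move aside for a last check of the plate and the bystanders.

Request:
move_arm(
  series=[
    {"gripper": 0, "translation": [24, -24, 0], "twist": [0.4, -5.6, 0]},
    {"gripper": 0, "translation": [23, -24, -2], "twist": [0.4, -5.6, 0]},
    {"gripper": 0, "translation": [23, -25, -4], "twist": [0.4, -5.6, 0]},
    {"gripper": 0, "translation": [22, -25, -6], "twist": [0.4, -5.6, 0]},
    {"gripper": 0, "translation": [22, -25, -8], "twist": [0.4, -5.6, 0]},
    {"gripper": 0, "translation": [21, -25, -10], "twist": [0.4, -5.6, 0]},
    {"gripper": 0, "translation": [15, -20, -8], "twist": [0.4, -5.6, 0]},
    {"gripper": 0, "translation": [0, 0, 0], "twist": [0, 0, 0]},
  ],
)

```text
time: 23.1
tool_pos: [400.7, 108.6, 394.9]
tcp_rot: [177.6, -8.2, 92.4]
ft_force: [1.2, 0.6, 1.2]
finger_gap: -0.1
```

Run:
```python
from lev import *
st();d,tm=save("top","t19");_,t0=load("t0");c,sm=save("scene","s19");_,s0=load("s0")
for (x,y,n) in((316,174,"jig"),(391,168,"mould"),(282,256,"tin"),(369,232,"plate")):
    a=tm[y-18:y+18,x-25:x+25].astype(int);b=t0[y-18:y+18,x-25:x+25];print("top",n,np.abs(a-b).mean())
for (x,y,n) in((313,262,"jig"),(310,335,"mould"),(237,238,"tin"),(237,307,"plate")):
    a=sm[y-18:y+18,x-25:x+25].astype(int);b=s0[y-18:y+18,x-25:x+25];print("scene",n,np.abs(a-b).mean())
for nm,im,x0,x1,y0,y1 in(("s0",s0,205,265,288,330),("s19",sm,205,265,288,330),("t0",t0,345,400,210,252),("t19",tm,345,400,210,252)):
    n,l,s,ce=cv2.connectedComponentsWithStats((im[y0:y1,x0:x1].min(axis=2)>110).astype(np.uint8))
    for i in range(1,n):
        if s[i,4]>60: print(nm,s[i][:2]+[x0,y0],s[i][2:],(ce[i]+[x0,y0]).round(1))
```

```text
tcp [400.7 108.6 394.9] [177.6  -8.2  92.4] F [1.2 0.6 1.2] gap -0.1
top jig 1.9874074074074075
top mould 1.9062962962962964
top tin 31.245185185185186
top plate 6.090740740740741
scene jig 0.8283333333333334
scene mould 0.7992592592592592
scene tin 0.8366666666666667
scene plate 7.155
s0 [205 288] [ 40  26 201] [222.9 299.1]
s0 [216 294] [ 43  31 263] [235.9 309.9]
s0 [226 303] [ 39  27 188] [246.5 317.2]
s19 [205 288] [ 40  26 201] [222.9 299.1]
s19 [217 294] [ 43  30 270] [236.9 309.9]
s19 [226 303] [ 39  27 191] [246.5 317.2]
t0 [355 218] [ 38  26 132] [374.6 230.9]
t19 [355 217] [ 38  26 126] [374.1 230. ]
```

Everything checks out: jigger, mould and tin are unmoved, and the tool is back on the plate within about 3 mm of where it began. Handing in.

```bash
python3 -c "
from bench import r
print(r.hand_in())"
```

```text
the job is handed in; nothing more can be done
None
```

The job is done and handed in at about 23 s on the robot's clock. The simulator gave no verdict, so these are my own last checks:

- **Rocker 2:** I pressed its top half in with the round end of the modelling tool. In the wrist picture it then matched rocker 3, and rockers 1 and 4 looked unchanged.
- **Modelling tool:** it lies released on the plate, within about 3 mm of where it started in both fixed cameras.
- **Gap lever:** I clamped the peg lightly, moved it one notch at a time and let go in each. After the guard was down, the peg stood at column 243.9, against 244 predicted for the third notch.
- **Guard:** I pushed it down to a hard stop at about 45 N. The handle then measured 256.3 mm high, against 256.5 mm when shut.
- **Jigger, mould and tin:** the scene camera shows no change for any of them. The arm covered the tin in the last top view.

**Disagreements:**
- The top view alone put the guard handle about 1 px short of shut, near the 0.05 rad limit. The hard stop and the two-view measurement both say it is shut.
- I leaned the gripper 45° at the lever instead of the advised 25 to 40°, to clear the infeed table.
- The pictures viewed came to 13 against the limit of 12, one of them opened twice by mistake.

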